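Crank a copper bowl into the bench clamp

ROBOT

A 7-joint arm with a two-finger parallel gripper is mounted at the origin on the work surface. World frame = base frame: x ahead of the robot, y to its left, z up, the work surface at z = 0. Lengths are in m, angles in rad, forces in N, time in s.
With the tool pointing down it reaches from about 0.425 to 0.875 m from the base axis. Payload 4.7 kg.
Tool frame: the origin (TCP) lies midway between the tips of the shut fingers; the grasp point (between the pads) lies 19 mm behind it (ctrl.grip_depth is the distance from the TCP to the grasp point, in m); z points along the fingers, y is the direction in which the jaws open and shut (so a half turn about z gives the same grasp; the last joint's range is limited). The gripper opens to 87 mm and grips with 3 to 60 N. Pads are 19 mm wide; open, the fingers measure 117 mm over their backs; the gripper's body (75 mm by 190 mm) begins 51 mm behind the grasp point.
Start: joints at [-1.205, 0.321, -0.07, 1.45, 0.023, 1.371, -0.057], TCP at [0.224, 0.61, 0.194] pointing down, gripper open.
Joint ranges: [-2.86, 2.86], [-0.3, 2.09], [-1.38, 1.24], [0.06, 2.45], [-1.56, 4.7], [0.09, 2.05], [-2.69, 2.69]. Speed limits (rad/s): [2.57, 2.57, 3.14, 3.14, 3.14, 3.14, 3.14].

INTERFACE

Orientations are given as a rotation vector (axis times angle).
In Python, from bench import ctrl gives the robot as it stands. The module is installed in compiled form; this text tells all that it offers.
- The arm moves only by the shell command python3 -m inch 'ROWS' [FORCE]. ROWS is JSON, a list of rows, each a list of 5 numbers: the opening, from -1 (shut) to 1 (fully open), so that 0 is half open, then the shift along the tool's x, y, z in mm, then the turn about the tool's z in rad. In form: [[fingers, tx, ty, tz, twist], ...]. A call has 1 to 5 rows; each row shifts and turns the pose as measured when the row begins, along the tool's axes as they then stand; what a row does not reach is not made up. A row lasts 1/8 s, in which the tool goes at most 62.5 mm and 10.7 degrees, less where a joint would pass 70% of its speed; a pose out of reach is approached as far as the arm can. A call is refused whole if a number of a shift passes 62.5 or a number of a turn 0.188, either way. A call with a gripper value outside its range is refused whole. The fingers move at their own pace and stop on an object; FORCE is the grip in N (left out, the last holds). Time passes only in rows, so rows that do not move let the fingers close. It gives the time, the measured TCP pose, the force and the opening at its end, in the units of the state.
- ctrl.get_state(): the state, without advancing time (a new reading comes with each control period).
- ctrl.get_image(name): name is "scene" or "top" or "wrist"; returns a dict with "color" (480x640x3 uint8, red, green, blue), "range_z" (480x640 float32, m along the optical axis (not along the pixel's ray), 0 where there is no reading), "K" (3x3 intrinsics, pixels), "distortion" ([k1, k2, p1, p2, k3] as OpenCV has them; the pictures are not rectified), "R" (3x3) and "t" (3): a world point X has camera coordinates R X + t. Camera axes: x right, y down, z forward; pixel columns grow to the right and rows downward; lengths in m; the calibration is good to about 2 mm. A picture is of the moment at which its call begins.
- ctrl.close_job(): hands the job in, once; it reports no verdict.
The state is a dict: "time": time; "joint_positions": joint angles; "qd": joint speeds; "joint_torque": joint torques, N m; "position": TCP position; "tool_rot": TCP orientation; "ft_force": force on the tool from outside, world axes, zero at the start; "torque": the same for the moment, N m; "grip_width": opening from 0.0 (shut) to 1.0 (fully open).
Only numpy, scipy, OpenCV 4.12 (cv2) and the standard library are available. Lean on these libraries where they do the work, as an engineer would, in place of code of your own. Each camera call takes 0.05 s, during which the arm holds its last target. There are 200 camera calls.

TASK

Fit the loose ball crank onto the square shaft end of the bench clamp, fully down, and wind it clockwise (seen from above) until the copper bowl is held between the jaws, with the sprung pad of the moving jaw pressed about half of its 10 mm into the jaw. Feel for the square without forcing it, do not run the pad to the end of its travel, and leave the crank on the shaft and the other things on the bench alone.

Things in the scene. Friction and masses are not known exactly. Their poses are not given: they have to be found in the camera images.
- crank: Loose steel ball crank, 0.55 kg, standing on its hub, balanced. Origin: centre of the hub's underside; z up, +x along the arm to the knob. Hub 36 mm square, 30 high; arm 20 mm wide at 30-40 mm height, x -36 to +76; over the hub a grip boss 24 (x) by 22 (y) mm, 40-72 mm high; 34 mm ball counterweight at x = -46 mm.
- crank_socket (a point): Mouth of the square socket, at the crank's origin, axes as the crank's. It opens downwards in the hub: 15 mm square, sides parallel to the crank's x and y, 25 mm deep.
- crank_knob (a point): Middle of the crank's black knob, 65 mm (+x) from the hub's axis and 66 mm above the hub's underside. An upright 23 mm cylinder, 44-85 mm above the underside. It spins freely on its pin, so it can be held with the gripper at a constant yaw while the crank goes round.
- clamp: Grey bench clamp, fixed. Origin: on the vertical shaft's axis at bench level; z up, +x along the bed to the fixed jaw. Bed 320 x 110 mm, 18 high, x -65 to +255; gearbox 90 x 90 mm, 58 high, round the shaft; fixed jaw 63 mm high, its face at x = +235; sprung moving jaw between gearbox and bowl.
- seat (a point): On the shaft's axis, 64 mm above the bench: top of the 34 mm round collar where the hub's underside rests when fully down. Axes as the clamp's; it does not turn with the shaft.
- shaft_tip (a point): Top of the steel shaft end, 22 mm above the seat; 14 mm square, top 1.5 mm bevelled to 9.8, at an unknown angle that differs every time. Rest the socket on it with a few newtons and turn the crank, up to a quarter turn, until it drops over it; unfitted it stays 21 mm up. The shaft turns stiffly (3 N at the knob) and stays where it is left.
- jaw (a joint): Travel of the moving jaw towards the fixed jaw, m: 0 fully open, 10 mm per turn of the shaft, clockwise from above, at most 34 mm. Starts at 1.5 to 7 mm. At 21 mm the bowl is against both jaws; the pad is half in at about 26 mm.
- pad (a joint): How far the moving jaw's black sprung pad is pressed back into the jaw, m: 0 standing 10 mm proud, 0.010 at the end of its travel; spring 2 N/mm. The jaw presses it in as it closes on the bowl.
- bowl: Footed copper bowl with a turquoise band, 72 mm diameter, 60 mm high, 0.35 kg, standing loose between the jaws on the clamp's bed. Origin: centre of its foot, z up.
- spare_bowl: A like bowl standing on the bench, not in the clamp. Bystander. Origin: centre of its foot.
- disc: Dull red grinding disc, 116 mm diameter, 8 mm thick, lying on the bench. Bystander. Origin: centre of its underside.
- brush: Hand brush lying on the bench. Bystander. Origin: centre of its underside.
Things that resemble listed ones, but are neither listed nor needed, are in the scene too. Several things have the shape of the crank; the one meant has the colours described above.

How it is judged:
By the outcome, as a careful person would: the job done as asked, in the order asked, and still so for the second after the job is handed in, with the robot touching nothing.
It also fails if it takes over 72 s, if anything falls off the work surface, if the arm or the gripper's body presses on something with over 40 N, if the wrist force passes 120 N, or if a joint passes its speed limit or range.

## Working session

There is one attempt and no reset: what is moved stays moved. The work goes in short steps, Python scripts to look and compute and a shell command to move; the robot and the scene stay as the last step left them, time stands still between calls to the robot, and variables do not carry over. Pictures are saved under pics/ and viewed, about 8 in all and at most 12, crops included, and the job is handed in when it is done.

```bash
mkdir -p pics; cat > h.py <<'E'
import numpy as np, cv2
from bench import ctrl
from scipy.spatial.transform import Rotation as Ro
def pts(im):
    z=im["range_z"].astype(float); K=im["K"]; h,w=z.shape
    u,v=np.meshgrid(np.arange(w),np.arange(h))
    p=cv2.undistortPoints(np.stack([u,v],-1).reshape(-1,1,2).astype(np.float64),K,np.array(im["distortion"])).reshape(h,w,2)
    c=np.dstack([p*z[...,None],z]); return (c-im["t"])@im["R"]   # R^T(c-t)
def save(im,n): cv2.imwrite("pics/"+n,im["color"][...,::-1])
E
python3 - <<'E'
from h import *
a=ctrl.get_image("top"); b=ctrl.get_image("scene")
save(a,"top0.png"); save(b,"scene0.png")
np.savez("top0.npz",P=pts(a),c=a["color"]); np.savez("scene0.npz",P=pts(b),c=b["color"])
print(ctrl.get_state()); print(-a["R"].T@a["t"],-b["R"].T@b["t"])
E
```

```text
{'time': 0.1, 'joint_positions': array([-1.20490429,  0.32177554, -0.07009346,  1.45155095,  0.02259782,
        1.37079197, -0.05692015]), 'qd': array([-1.29379257e-04, -2.64115607e-05, -9.93046957e-06, -3.81489256e-03,
       -8.50180538e-04,  2.65887758e-04,  1.56823051e-03]), 'joint_torque': array([-2.30224322e-05, -4.92572093e+01, -4.05689087e-01, -3.13399744e+01,
       -6.40925090e-02,  3.94303480e-02,  7.14281327e-05]), 'position': array([0.2238323 , 0.60966703, 0.1931547 ]), 'tool_rot': array([-5.49686251e-01, -3.09290712e+00,  2.70956297e-03]), 'ft_force': array([ 0.28623972, -0.49272645, -1.106779  ]), 'torque': array([-0.01540322,  0.05657436,  0.05867943]), 'grip_width': 0.998070195527538}
[ 0.35760044 -0.0057566   1.4923807 ] [ 0.98370175 -0.82028083  1.41955474]
```

View pics/top0.png

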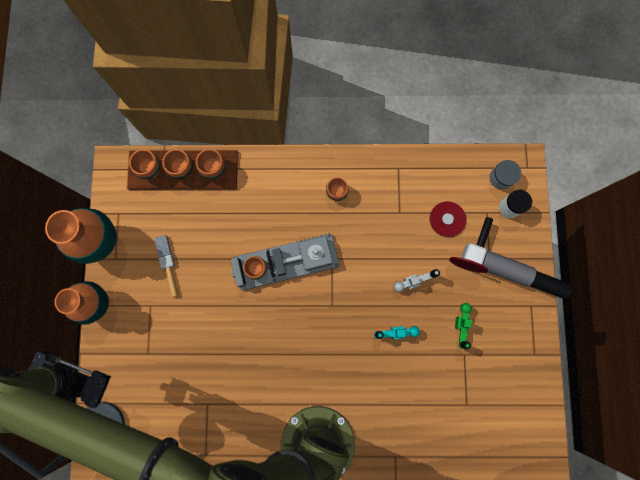

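View pics/scene0.png

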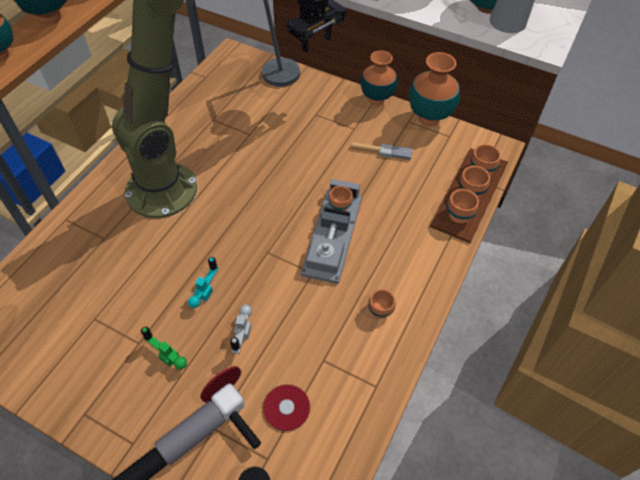

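The top view shows the steel crank at about (417,281), with its knob at (434,272) and ball at (400,287). The clamp shaft is at (316,252) and the bowl at (255,267). The teal and green cranks are decoys.

```bash
python3 - <<'E'
from h import *
d=np.load("top0.npz");P=d["P"];c=d["c"]
def reg(u0,u1,v0,v1,lo,hi,n):
    q=P[v0:v1,u0:u1].reshape(-1,3);m=(q[:,2]>lo)&(q[:,2]<hi);q=q[m]
    x=q[:,:2];print(n,len(x),x.mean(0).round(4),(x.min(0)+x.max(0)).round(4)/2,np.median(q[:,2]).round(4), x.min(0).round(3),x.max(0).round(3));return x
reg(385,450,262,298,.078,.1,"knobtop")
reg(385,450,262,298,.066,.0765,"bosstop")
x=reg(385,450,262,298,.02,.1,"crankall")
r=cv2.minAreaRect(x.astype(np.float32));print(r)
x=reg(300,335,235,270,.075,.1,"shafttip");reg(300,335,235,270,.062,.07,"collar")
x=reg(290,345,228,280,.05,.06,"gear");print(cv2.minAreaRect(x.astype(np.float32)))
x=reg(225,345,228,295,.012,.022,"bed");print(cv2.minAreaRect(x.astype(np.float32)))
x=reg(225,345,228,295,.012,.1,"clampall");print(cv2.minAreaRect(x.astype(np.float32)))
reg(240,270,252,282,.065,.1,"bowl")
im=cv2.resize(c[225:300,225:450],None,fx=3.5,fy=3.5,interpolation=cv2.INTER_CUBIC);cv2.imwrite("pics/crop.png",im[...,::-1])
E
```

```text
knobtop 47 [ 0.5094 -0.3549] [ 0.50985 -0.35545] 0.0828 [ 0.499 -0.367] [ 0.52  -0.344]
bosstop 62 [ 0.4895 -0.2995] [ 0.4942  -0.32105] 0.0712 [ 0.476 -0.361] [ 0.512 -0.281]
crankall 413 [ 0.4888 -0.2984] [ 0.4887 -0.3005] 0.0424 [ 0.457 -0.367] [ 0.52  -0.234]
((0.489877849817276, -0.30075758695602417), (0.035195451229810715, 0.13851936161518097), 18.63440704345703)
shafttip 24 [0.5751 0.0057] [0.5757  0.00545] 0.0839 [ 0.567 -0.004] [0.585 0.015]
collar 83 [0.5749 0.004 ] [0.5752  0.00415] 0.064 [ 0.535 -0.04 ] [0.616 0.049]
gear 599 [0.5752 0.0069] [0.57515 0.0059 ] 0.0561 [ 0.523 -0.047] [0.627 0.058]
((0.5743309259414673, 0.010435931384563446), (0.09003937989473343, 0.09901699423789978), 13.9754056930542)
bed 1348 [0.546  0.0992] [0.55435 0.0972 ] 0.0169 [ 0.465 -0.067] [0.644 0.261]
((0.551460862159729, 0.10294589400291443), (0.11111786961555481, 0.3302845358848572), 13.860604286193848)
clampall 3481 [0.5479 0.1018] [0.55435 0.1002 ] 0.0455 [ 0.465 -0.067] [0.644 0.267]
((0.551063060760498, 0.10455802083015442), (0.11111786961555481, 0.33360549807548523), 13.860604286193848)
bowl 139 [0.5298 0.1935] [0.52795 0.18865] 0.075 [0.494 0.146] [0.561 0.231]
```

View pics/crop.png

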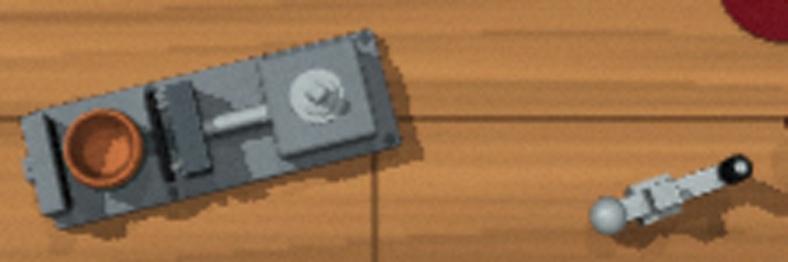

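```bash
python3 -m inch '[[0,-50,-36,0,0],[0,-50,-36,0,0],[0,-50,-36,0,0],[0,-50,-36,0,0],[0,-50,-36,0,0]]'; python3 -m inch '[[0,-50,-36,0,0],[0,-50,-36,0,0],[0,-50,-36,0,0],[0,0,0,0,0.18]]'; cat >> h.py <<'E'
def st(target=None,yaw=None):
    s=ctrl.get_state();R=Ro.from_rotvec(s["tool_rot"]).as_matrix()
    print("t",s["time"].__round__(2),"p",s["position"].round(4),"f",np.round(s["ft_force"],1),"T",np.round(s["torque"],2),"g",round(s["grip_width"],3),"q",s["joint_positions"].round(2))
    ya=np.arctan2(R[1,1],R[0,1]);print("tool-y yaw",np.degrees(ya).round(2),"tilt",np.degrees(np.arccos(-R[2,2])).round(2))
    if target is not None: print("need mm",(1e3*R.T@(np.array(target)-s["position"])).round(1))
    if yaw is not None:
        d=(np.degrees(ya)-yaw+90)%180-90; print("twist rad",np.radians(d).round(3))
E
python3 -c "
from h import *
st([.489,-.293,.2],18.6)"
```

```text
time: 0.72
position: [0.395, 0.3536, 0.1895]
tool_rot: [-0.531, -3.092, 0.007]
ft_force: [0.8, 0.6, 1.4]
grip_width: 0.539
time: 1.23
position: [0.5033, 0.1923, 0.1887]
tool_rot: [-0.828, -3.028, 0.011]
ft_force: [-0.8, 0.9, 0.2]
grip_width: 0.504
t 1.23 p [0.5033 0.1923 0.1887] f [-0.8  0.9  0.2] T [ 0.04 -0.01 -0.04] g 0.504 q [-0.69  0.09  0.29  1.74 -0.02  1.32  0.64]
tool-y yaw 59.43 tilt 0.41
need mm [-234.5 -425.2   -8.4]
twist rad 0.713
```

```bash
python3 -m inch '[[0,-29,-53,0,0],[0,-29,-53,0,0],[0,-29,-53,0,0],[0,-29,-53,0,0],[0,-29,-53,0,0]]'; python3 -m inch '[[0,-29,-53,0,0],[0,-29,-53,0,0],[0,-29,-53,0,0],[0,0,0,0,0.18],[0,0,0,0,0.18]]';python3 -m inch '[[0,0,0,0,0.18],[0,0,0,0,0.17],[0,0,0,0,0]]'; 
python3 - <<'E'
from h import *
st([.489,-.293,.2],18.6)
a=ctrl.get_image("wrist");save(a,"w1.png");np.savez("w1.npz",P=pts(a),c=a["color"])
E
```

```text
time: 1.85
position: [0.4925, -0.1089, 0.1884]
tool_rot: [-0.816, -3.029, 0.01]
ft_force: [1.1, -0.7, -0.4]
grip_width: 0.5
time: 2.48
position: [0.4831, -0.3023, 0.1883]
tool_rot: [-1.365, -2.826, 0.014]
ft_force: [0.0, 1.4, 0.3]
grip_width: 0.496
time: 2.85
position: [0.4818, -0.3027, 0.187]
tool_rot: [-1.85, -2.533, 0.017]
ft_force: [-0.3, 0.4, 0.8]
grip_width: 0.503
t 2.85 p [ 0.4818 -0.3027  0.187 ] f [-0.3  0.4  0.8] T [-0.04  0.05  0.04] g 0.503 q [-0.22  0.2   0.83  1.69 -0.14  1.33  0.94]
tool-y yaw 17.71 tilt 0.66
need mm [  7.    9.7 -13.1]
twist rad -0.016
```

View pics/w1.png

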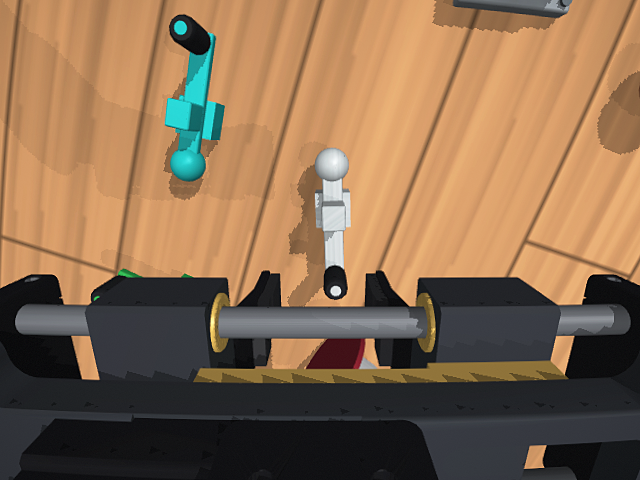

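The wrist view shows the steel crank at (333,215), with its arm nearly vertical in the image. Measuring the boss and knob from depth.

```bash
python3 - <<'E'
from h import *
d=np.load("w1.npz");P=d["P"]
def reg(u0,u1,v0,v1,lo,hi,n):
    q=P[v0:v1,u0:u1].reshape(-1,3);q=q[(q[:,2]>lo)&(q[:,2]<hi)];x=q[:,:2].astype(np.float32)
    r=cv2.minAreaRect(x);print(n,len(x),"rect",np.round(r[0],4),np.round(r[1],4),round(r[2],1),"medz",np.median(q[:,2]).round(4));return x
B=reg(305,365,185,240,.069,.076,"boss")
K=reg(310,360,255,305,.082,.09,"knob")
C=reg(300,365,140,240,.045,.056,"ball")
A=reg(300,365,140,300,.02,.1,"all")
H=reg(300,365,170,250,.027,.033,"hub")
E
```

```text
boss 592 rect [ 0.4863 -0.2924] [0.0218 0.0234] 18.8 medz 0.0708
knob 334 rect [ 0.5081 -0.3535] [0.0201 0.0194] 61.1 medz 0.0839
ball 425 rect [ 0.4753 -0.2607] [0.0239 0.0452] 20.2 medz 0.0471
all 3843 rect [ 0.4892 -0.2995] [0.036  0.1384] 20.3 medz 0.0432
hub 419 rect [ 0.483  -0.2828] [0.036  0.0574] 20.2 medz 0.0289
```

```bash
python3 -c "
from h import *
st([.4863,-.2924,.041],19.6)"
```

```text
t 2.9 p [ 0.4818 -0.3026  0.187 ] f [ 0.2  0.  -0.1] T [-0.03 -0.01  0.02] g 0.497 q [-0.22  0.2   0.83  1.69 -0.14  1.33  0.95]
tool-y yaw 17.78 tilt 0.66
need mm [  8.8   9.1 145.9]
twist rad -0.032
```

```bash
python3 -m inch '[[0,8.8,9.1,10,-0.032],[0,0,0,40,0],[0,0,0,25,0],[0,0,0,0,0]]'; python3 -c "
from h import *
st([.4863,-.2924,.041],19.6)"
```

```text
time: 3.4
position: [0.4888, -0.2875, 0.108]
tool_rot: [-1.786, -2.577, 0.013]
ft_force: [-0.0, 0.7, -0.4]
grip_width: 0.501
t 3.4 p [ 0.4888 -0.2875  0.108 ] f [-0.   0.7 -0.4] T [-0.06  0.02 -0.01] g 0.501 q [-0.21  0.26  0.8   1.79 -0.19  1.18  1.01]
tool-y yaw 20.55 tilt 0.59
need mm [-3.6 -3.4 67.1]
twist rad 0.017
```

```bash
python3 -m inch '[[0,-3.6,-3.4,0,0.01],[0,0,0,0,0]]'; python3 -m inch '[[0,0,0,30,0],[0,0,0,25,0],[0,0,0,0,0]]'; python3 -c "
from h import *
st([.4863,-.2924,.041],19.6)"
```

```text
time: 3.65
position: [0.4879, -0.2923, 0.1094]
tool_rot: [-1.798, -2.572, 0.013]
ft_force: [-0.3, 0.5, 0.0]
grip_width: 0.501
time: 4.03
position: [0.4905, -0.2938, 0.0569]
tool_rot: [1.797, 2.574, -0.009]
ft_force: [0.2, -0.4, -0.0]
grip_width: 0.5
t 4.03 p [ 0.4905 -0.2938  0.0569] f [ 0.2 -0.4 -0. ] T [-0.02  0.03 -0.02] g 0.5 q [-0.17  0.33  0.78  1.84 -0.25  1.08  1.05]
tool-y yaw 20.15 tilt 0.35
need mm [ 2.9 -3.4 15.9]
twist rad 0.01
```

```bash
python3 -m inch '[[0,3,-3.4,4,0.01],[0,0,0,12,0],[0,0,0,0,0]]'; python3 -c "
from h import *
st([.4863,-.2924,.041],19.6)"
```

```text
time: 4.4
position: [0.4879, -0.2931, 0.043]
tool_rot: [1.808, 2.561, -0.006]
ft_force: [0.2, -0.4, 0.2]
grip_width: 0.499
t 4.4 p [ 0.4879 -0.2931  0.043 ] f [ 0.2 -0.4  0.2] T [-0.1   0.04  0.04] g 0.499 q [-0.17  0.34  0.78  1.86 -0.27  1.05  1.05]
tool-y yaw 19.56 tilt 0.46
need mm [ 1.2 -1.3  2. ]
twist rad -0.001
```

```bash
python3 -m inch '[[0,1.2,-1.3,1,0],[-1,0,0,0,0],[-1,0,0,0,0],[-1,0,0,0,0],[-1,0,0,0,0]]' 45; python3 -c "
from h import *
st([.4863,-.2924,.041],19.6)"
```

```text
time: 5.03
position: [0.4893, -0.2929, 0.0445]
tool_rot: [1.804, 2.557, -0.002]
ft_force: [1.0, 2.0, 6.4]
grip_width: 0.134
t 5.03 p [ 0.4893 -0.2929  0.0445] f [1.  2.  6.4] T [ 0.44 -0.17  0.04] g 0.134 q [-0.17  0.33  0.78  1.86 -0.27  1.04  1.05]
tool-y yaw 19.58 tilt 0.71
need mm [ 1.5 -2.7  3.5]
twist rad -0.0
```

```bash
python3 -m inch '[[-1,0,0,0,0],[-1,0,0,0,0]]'; python3 - <<'E'
from h import *
st()
a=ctrl.get_image("wrist");save(a,"w2.png")
E
```

```text
time: 5.28
position: [0.4911, -0.2925, 0.0458]
tool_rot: [1.802, 2.556, 0.001]
ft_force: [-0.7, 0.1, 0.4]
grip_width: 0.008
t 5.28 p [ 0.4911 -0.2925  0.0458] f [-0.7  0.1  0.4] T [-0.11  0.07  0.08] g 0.008 q [-0.17  0.33  0.78  1.86 -0.27  1.04  1.05]
tool-y yaw 19.64 tilt 0.84
```

View pics/w2.png

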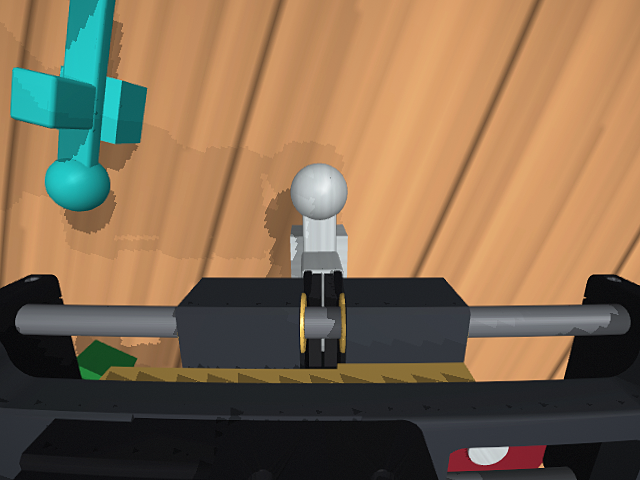

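The fingers have shut on empty air just knob-side of the boss. The boss and hub show at (320,262), in front of the fingers. I'll measure whether the crank moved.

```bash
python3 - <<'E'
from h import *
def run(P,u0,u1,v0,v1,lo,hi,n):
    q=P[v0:v1,u0:u1].reshape(-1,3);q=q[(q[:,2]>lo)&(q[:,2]<hi)];x=q[:,:2].astype(np.float32)
    if len(x)<4: print(n,len(x));return
    r=cv2.minAreaRect(x);print(n,len(x),"rect",np.round(r[0],4),np.round(r[1],4),round(r[2],1),"maxz",q[:,2].max().round(4))
a=ctrl.get_image("wrist");P=pts(a)
run(P,280,360,150,278,.045,.058,"ball")
run(P,285,355,150,278,.062,.09,"boss")
run(P,285,355,150,278,.027,.033,"hub")
C=-a["R"].T@a["t"];print("cam",C); s=ctrl.get_state();R=Ro.from_rotvec(s["tool_rot"]).as_matrix();print("cam in tool",R.T@(C-s["position"]))
for u,v in [(320,190),(320,265),(325,300),(312,320),(312,350)]: print(u,v,P[v,u].round(4), (R.T@(P[v,u]-s["position"])).round(4))
print("ball top pre", ) 
d=np.load("w1.npz");P=d["P"];run(P,300,365,140,182,.045,.058,"ball pre");run(P,305,365,185,240,.062,.076,"boss pre")
E
```

```text
ball 1527 rect [ 0.4742 -0.2609] [0.0228 0.0485] 18.5 maxz 0.0579
boss 627 rect [ 0.4832 -0.2834] [0.0245 0.0054] 20.3 maxz 0.0833
hub 782 rect [ 0.4767 -0.2684] [0.0358 0.0723] 20.5 maxz 0.0329
cam [ 0.46259309 -0.22081111  0.23432958]
cam in tool [ 0.07488073 -0.00065506 -0.18978954]
320 190 [ 0.4718 -0.246   0.0484] [ 0.0501 -0.0019 -0.0036]
320 265 [ 0.4842 -0.281   0.0654] [ 0.0128 -0.0018 -0.0201]
325 300 [ 0.4871 -0.2828  0.1009] [ 0.0098  0.0005 -0.0556]
312 320 [ 0.475  -0.2613  0.1603] [ 0.0334 -0.0031 -0.1153]
312 350 [ 0.4857 -0.2947  0.1216] [-0.0012 -0.0046 -0.0762]
ball top pre
ball pre 385 rect [ 0.4712 -0.2497] [0.0227 0.0215] 62.8 maxz 0.051
boss pre 638 rect [ 0.4865 -0.2925] [0.022 0.024] 19.6 maxz 0.0729
```

```bash
python3 - <<'E'
from h import *
s=ctrl.get_state()
d=np.load("w1.npz");P=d["P"]
R=Ro.from_euler("xyz",[0,0,0]).as_matrix()
# tool pose at w1
p=np.array([.4818,-.3026,.187]);R=Ro.from_rotvec([-1.85,-2.533,.017]).as_matrix()
T=(P-p)@R
for v in range(268,372,12): print(v,[ (u,*(T[v,u]*1e3).round(0)) for u in (265,272,278,368,374,382)])
a=ctrl.get_image("wrist");P=pts(a);R=Ro.from_rotvec(s["tool_rot"]).as_matrix();T=(P-s["position"])@R
print("now")
for v in (250,258,266,272,276,282,290,300): print(v,[ (u,*(T[v,u]*1e3).round(0)) for u in (300,308,316,324,332,340)])
save(dict(color=cv2.resize(a["color"][230:390,230:420],None,fx=4,fy=3.7)),"w3.png")
st()
E
```

```text
268 [(265, np.float64(-68.0), np.float64(-69.0), np.float64(190.0)), (272, np.float64(-68.0), np.float64(-61.0), np.float64(190.0)), (278, np.float64(-67.0), np.float64(-53.0), np.float64(188.0)), (368, np.float64(-67.0), np.float64(53.0), np.float64(188.0)), (374, np.float64(-67.0), np.float64(60.0), np.float64(188.0)), (382, np.float64(-67.0), np.float64(69.0), np.float64(189.0))]
280 [(265, np.float64(13.0), np.float64(-28.0), np.float64(-41.0)), (272, np.float64(11.0), np.float64(-25.0), np.float64(-37.0)), (278, np.float64(10.0), np.float64(-23.0), np.float64(-34.0)), (368, np.float64(11.0), np.float64(21.0), np.float64(-37.0)), (374, np.float64(11.0), np.float64(24.0), np.float64(-36.0)), (382, np.float64(13.0), np.float64(27.0), np.float64(-40.0))]
292 [(265, np.float64(11.0), np.float64(-27.0), np.float64(-50.0)), (272, np.float64(11.0), np.float64(-23.0), np.float64(-50.0)), (278, np.float64(5.0), np.float64(-23.0), np.float64(-36.0)), (368, np.float64(6.0), np.float64(21.0), np.float64(-39.0)), (374, np.float64(11.0), np.float64(22.0), np.float64(-51.0)), (382, np.float64(1
[... 4807 characters left out ...]
(11.0), np.float64(-0.0), np.float64(-48.0)), (332, np.float64(11.0), np.float64(3.0), np.float64(-48.0)), (340, np.float64(13.0), np.float64(7.0), np.float64(-52.0))]
300 [(300, np.float64(40.0), np.float64(-6.0), np.float64(-117.0)), (308, np.float64(13.0), np.float64(-7.0), np.float64(-61.0)), (316, np.float64(12.0), np.float64(-4.0), np.float64(-59.0)), (324, np.float64(8.0), np.float64(-0.0), np.float64(-52.0)), (332, np.float64(12.0), np.float64(3.0), np.float64(-59.0)), (340, np.float64(38.0), np.float64(3.0), np.float64(-114.0))]
t 5.42 p [ 0.4903 -0.2926  0.0453] f [-0.3 -0.2 -1.9] T [-0.09  0.01  0.01] g 0.007 q [-0.17  0.33  0.78  1.86 -0.27  1.04  1.05]
tool-y yaw 19.61 tilt 0.77
```

View pics/w3.png

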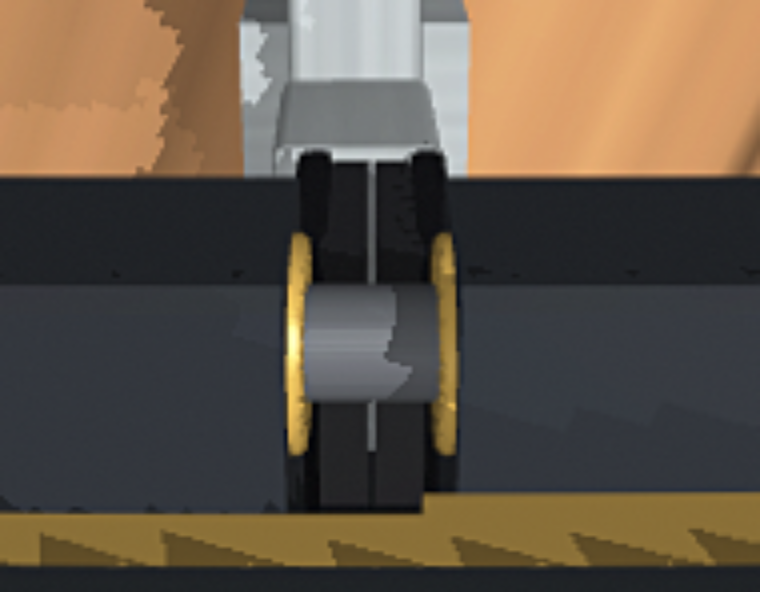

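The fingers are shut on top of the boss: crop (370,150) shows the tips over the boss's top edge. So the real tips sit about 26 mm above the reported TCP. I'll reopen, go down by that much and watch the force.

```bash
python3 -m inch '[[0,0,0,-3,0],[0,0,0,0,0],[0,0,0,0,0],[0,0,0,0,0]]'; python3 - <<'E'
from h import *
st([.4863,-.2924,.018],19.6)
a=ctrl.get_image("wrist");P=pts(a);s=ctrl.get_state();R=Ro.from_rotvec(s["tool_rot"]).as_matrix();T=(P-s["position"])@R
# finger points: near camera, black, within |x|<15, 15<|y|<40
m=(abs(T[...,0])<14)&(abs(T[...,1])>.012)&(abs(T[...,1])<.045)&(abs(T[...,0])<.016)&(a["color"].max(-1)<60)
q=T[m]*1e3; print(len(q), "finger tool-z max pctl",np.percentile(q[:,2],[50,90,99,100]).round(1)); 
for sgn in (-1,1):
    k=q[np.sign(q[:,1])==sgn]; k=k[(k[:,2]<-15)]; print(sgn,k[np.argsort(-k[:,2])[:5]].round(1))
E
```

```text
time: 5.92
position: [0.489, -0.2929, 0.0477]
tool_rot: [1.805, 2.557, -0.002]
ft_force: [-0.5, 0.6, 0.0]
grip_width: 0.374
t 5.92 p [ 0.489  -0.2929  0.0477] f [-0.5  0.6  0. ] T [-0.09  0.01  0.05] g 0.374 q [-0.17  0.33  0.78  1.86 -0.26  1.05  1.05]
tool-y yaw 19.56 tilt 0.68
need mm [ 1.7 -2.6 29.7]
twist rad -0.001
3577 finger tool-z max pctl [-65.4 -37.3 -29.3 -27.7]
-1 [[ 12.5 -24.4 -27.8]
 [ 12.7 -22.8 -28.1]
 [ 11.1 -21.9 -28.2]
 [ 11.2 -17.3 -28.5]
 [ 11.2 -21.3 -28.6]]
1 [[ 12.5  23.1 -27.7]
 [ -5.2  15.5 -27.9]
 [ 11.   15.5 -28. ]
 [ 12.7  22.  -28.3]
 [ 11.1  16.  -28.3]]
```

```bash
python3 -m inch '[[0,0,-2.3,5,0],[0,0,0,14,0],[0,0,0,0,0]]'; python3 -c "
from h import *
st([.4863,-.2924,.014],19.6)"
```

```text
time: 6.35
position: [0.4865, -0.2935, 0.0269]
tool_rot: [1.805, 2.558, -0.002]
ft_force: [-0.2, -0.4, 0.0]
grip_width: 0.497
t 6.35 p [ 0.4865 -0.2935  0.0269] f [-0.2 -0.4  0. ] T [-0.05  0.06 -0.03] g 0.497 q [-0.16  0.35  0.77  1.88 -0.29  1.01  1.07]
tool-y yaw 19.57 tilt 0.63
need mm [ 1.2  0.1 12.9]
twist rad -0.001
```

```bash
python3 -m inch '[[0,0,0,6,0],[0,0,0,5.5,0],[0,0,0,0,0]]'; python3 -c "
from h import *
st([.4863,-.2924,.014],19.6)"
```

```text
time: 6.72
position: [0.4865, -0.2937, 0.0143]
tool_rot: [1.806, 2.558, -0.003]
ft_force: [-0.2, -1.1, 0.1]
grip_width: 0.499
t 6.72 p [ 0.4865 -0.2937  0.0143] f [-0.2 -1.1  0.1] T [-0.01  0.04 -0.03] g 0.499 q [-0.15  0.37  0.76  1.89 -0.3   0.99  1.08]
tool-y yaw 19.57 tilt 0.61
need mm [1.3 0.3 0.3]
twist rad -0.001
```

```bash
python3 -m inch '[[-1,0,0,0,0],[-1,0,0,0,0],[-1,0,0,0,0],[-1,0,0,0,0]]' 45; python3 -c "
from h import *
st()"
```

```text
time: 7.22
position: [0.4873, -0.2938, 0.0148]
tool_rot: [1.804, 2.557, -0.002]
ft_force: [0.5, -0.2, -1.8]
grip_width: 0.251
t 7.22 p [ 0.4873 -0.2938  0.0148] f [ 0.5 -0.2 -1.8] T [-0.16  0.01 -0.01] g 0.251 q [-0.15  0.37  0.76  1.88 -0.3   0.99  1.08]
tool-y yaw 19.58 tilt 0.7
```

```bash
python3 -m inch '[[-1,0,0,-30,0],[-1,0,0,-50,0],[-1,0,0,-50,0],[-1,0,0,-5,-0.18],[-1,0,0,-5,-0.18]]'; python3 -m inch '[[-1,0,0,0,-0.18],[-1,0,0,0,-0.18],[-1,0,0,0,-0.18],[-1,0,0,0,-0.18],[-1,0,0,0,-0.18]]'; python3 -c "
from h import *
st([.575,.005,.155])"
```

```text
time: 7.85
position: [0.4806, -0.2895, 0.1528]
tool_rot: [-1.307, -2.854, 0.007]
ft_force: [0.5, 0.2, -5.8]
grip_width: 0.244
time: 8.48
position: [0.475, -0.2872, 0.1475]
tool_rot: [0.11, -3.124, -0.004]
ft_force: [-0.1, -0.1, -5.1]
grip_width: 0.247
t 8.47 p [ 0.475  -0.2872  0.1475] f [-0.1 -0.1 -5.1] T [0.04 0.   0.05] g 0.247 q [-0.11  0.18  0.67  1.76 -0.11  1.25  2.23]
tool-y yaw 94.04 tilt 0.89
need mm [-120.2  284.5   -8.5]
```

```bash
python3 -m inch '[[-1,-40,47,0,0],[-1,-40,47,0,0],[-1,-40,47,0,0],[-1,-40,47,0,0],[-1,-35,45,0,0]]'; python3 -m inch '[[-1,0,0,0,0],[-1,0,0,0,0]]'; python3 - <<'E'
from h import *
st([.575,.005,.155])
a=ctrl.get_image("wrist");save(a,"w4.png");s=ctrl.get_state();np.savez("w4.npz",P=pts(a),c=a["color"],p=s["position"],r=s["tool_rot"])
E
```

```text
time: 9.1
position: [0.6503, -0.0435, 0.1382]
tool_rot: [0.088, -3.113, -0.001]
ft_force: [0.8, -0.5, -5.5]
grip_width: 0.248
time: 9.35
position: [0.6503, -0.0355, 0.1338]
tool_rot: [0.104, -3.107, -0.005]
ft_force: [-0.4, -2.0, -5.3]
grip_width: 0.252
t 9.35 p [ 0.6503 -0.0355  0.1338] f [-0.4 -2.  -5.3] T [-0.07 -0.05  0.  ] g 0.252 q [-0.37  0.41  0.51  1.51 -0.2   1.31  1.8 ]
tool-y yaw 93.82 tilt 1.89
need mm [ 73.1  45.5 -18.7]
```

View pics/w4.png

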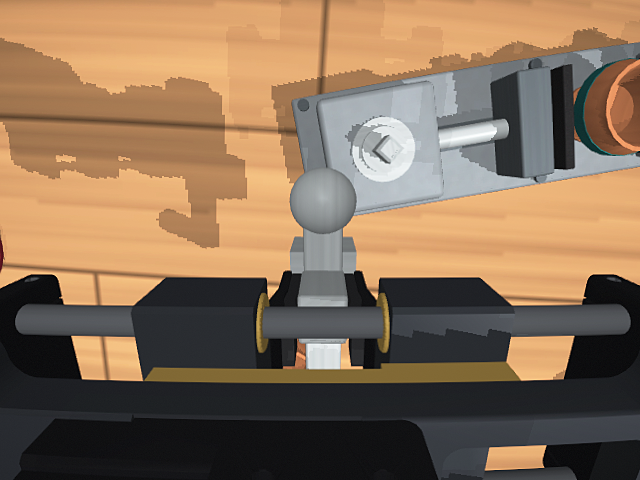

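The shaft's square shows clearly at (387,150), the crank's ball at (323,200), and the hub and boss at about (323,260-280). Measuring both in this same view.

```bash
python3 - <<'E'
from h import *
d=np.load("w4.npz");P=d["P"];R=Ro.from_rotvec(d["r"]).as_matrix();p=d["p"]
print("tool z axis world",R[:,2].round(4),"x",R[:,0].round(3))
def rect(q,n):
    x=q[:,:2].astype(np.float32);r=cv2.minAreaRect(x);print(n,len(x),"ctr",np.round(r[0],4),"size",np.round(r[1],4),"ang",round(r[2],1),"z",np.median(q[:,2]).round(4),"mean",x.mean(0).round(4))
q=P[120:180,350:425].reshape(-1,3)
rect(q[(q[:,2]>.083)&(q[:,2]<.092)],"tip"); rect(q[(q[:,2]>.068)&(q[:,2]<.084)],"shaft sides")
c=q[(q[:,2]>.0615)&(q[:,2]<.0675)];rect(c,"collar")
g=P[70:215,300:450].reshape(-1,3);rect(g[(g[:,2]>.054)&(g[:,2]<.0605)],"gearbox")
# crank in tool frame
T=((P-p)@R)*1e3
b=T[160:240,285:360].reshape(-1,3);b=b[(b[:,2]<40)]
# ball sphere fit (linear)
m=P[170:225,295:352].reshape(-1,3);mt=((m-p)@R)*1e3
from scipy.optimize import least_squares
k=mt[(mt[:,2]<25)]
r=least_squares(lambda v:np.linalg.norm(k-v,axis=1)-17,[50,0,0],loss="soft_l1");print("ball tool",r.x.round(2),"rms",np.sqrt(np.mean(r.fun**2)).round(2))
f=T[270:305,305:342].reshape(-1,3);print("boss pts",[ (v,*T[v,323].round(1)) for v in range(215,375,8)])
print("hub row",[ (u,*T[250,u].round(1)) for u in range(285,362,5)])
E
```

```text
tool z axis world [-0.0328  0.0039 -0.9995] x [-0.997 -0.068  0.032]
tip 400 ctr [0.5749 0.0074] size [0.0143 0.0139] ang 56.2 z 0.0846 mean [0.5749 0.0073]
shaft sides 203 ctr [0.575  0.0073] size [0.0144 0.0141] ang 55.6 z 0.083 mean [0.5751 0.005 ]
collar 1127 ctr [0.5746 0.0073] size [0.0336 0.0333] ang 4.3 z 0.063 mean [0.5748 0.006 ]
gearbox 10589 ctr [0.5747 0.0071] size [0.0887 0.0889] ang 13.9 z 0.057 mean [0.5701 0.0087]
ball tool [ 54.24   0.41 -44.28] rms 9.03
boss pts [(215, np.float64(42.6), np.float64(0.2), np.float64(-34.5)), (223, np.float64(38.5), np.float64(0.2), np.float64(-33.1)), (231, np.float64(33.5), np.float64(0.2), np.float64(-28.8)), (239, np.float64(28.4), np.float64(0.2), np.float64(-25.2)), (247, np.float64(74.7), np.float64(0.3), np.float64(-189.6)), (255, np.float64(19.9), np.float64(0.2), np.float64(-24.8)), (263, np.float64(15.6), np.float64(0.2), np.float64(-24.8)), (271, np.float64(12.9), np.float64(0.2), np.float64(-29.1)), (279, np.float64(11.9), np.float64(0.2), np.float64(-37.2)), (287, np.float64(12.1), np.float64(0.2), np.float64(-47.1)), (2
[... 917 characters left out ...]
, np.float64(-23.7)), (310, np.float64(22.7), np.float64(-6.4), np.float64(-25.3)), (315, np.float64(22.4), np.float64(-3.9), np.float64(-24.5)), (320, np.float64(22.3), np.float64(-1.3), np.float64(-23.9)), (325, np.float64(22.4), np.float64(1.2), np.float64(-24.4)), (330, np.float64(22.8), np.float64(3.7), np.float64(-25.7)), (335, np.float64(22.8), np.float64(6.2), np.float64(-25.7)), (340, np.float64(22.5), np.float64(8.8), np.float64(-24.7)), (345, np.float64(18.7), np.float64(12.1), np.float64(-12.7)), (350, np.float64(18.8), np.float64(14.8), np.float64(-13.1)), (355, np.float64(18.8), np.float64(17.5), np.float64(-13.0)), (360, np.float64(-28.0), np.float64(37.0), np.float64(134.9))]
```

```bash
cat >> h.py <<'E'
def aim(z,off=(.0004,.0001,.0152),xy=(.5749,.0073),yaw=56):
    s=ctrl.get_state();R=Ro.from_rotvec(s["tool_rot"]).as_matrix()
    m=s["position"]+R@np.array(off); e=R.T@(np.array([*xy,z])-m)
    print("mouth",m.round(4),"need tool mm",(e*1e3).round(1),"zaxis",R[:,2].round(4))
    st(None,yaw)
E
python3 -m inch '[[-1,0,0,-4,0.165],[-1,0,0,-4,0.165],[-1,0,0,-2,0.165],[-1,0,0,0,0.165],[-1,0,0,0,0]]'; python3 -c "
from h import *
aim(.105)"
```

```text
time: 10.02
position: [0.6461, -0.0411, 0.1423]
tool_rot: [-0.951, -2.955, 0.011]
ft_force: [0.0, 0.1, -5.2]
grip_width: 0.248
mouth [ 0.6452 -0.0407  0.1271] need tool mm [84.3 -1.6 25. ] zaxis [-0.0374  0.0045 -0.9993]
t 10.03 p [ 0.6461 -0.0411  0.1423] f [ 0.   0.1 -5.2] T [-0.03  0.02  0.03] g 0.248 q [-0.45  0.42  0.63  1.51 -0.25  1.33  1.15]
tool-y yaw 54.34 tilt 2.16
twist rad -0.029
```

```bash
python3 -m inch '[[-1,28,0,2,0],[-1,28,0,2,0],[-1,20,0,2,-0.02],[-1,0,0,0,0]]'; python3 -c "
from h import *
aim(.105)"
```

```text
time: 10.52
position: [0.5807, 0.0001, 0.1382]
tool_rot: [-0.91, -2.967, 0.011]
ft_force: [0.7, -0.2, -4.7]
grip_width: 0.246
mouth [5.798e-01 5.000e-04 1.230e-01] need tool mm [ 7.3  3.2 18.2] zaxis [-0.0382  0.0045 -0.9993]
t 10.53 p [5.807e-01 1.000e-04 1.382e-01] f [ 0.7 -0.2 -4.7] T [-0.06 -0.18 -0.06] g 0.246 q [-0.57  0.27  0.63  1.69 -0.17  1.28  1.07]
tool-y yaw 55.91 tilt 2.21
twist rad -0.001
```

```bash
python3 -m inch '[[-1,7,3,10,0],[-1,0,0,8,0],[-1,0,0,0,0],[-1,0,0,0,0]]'; python3 -c "
from h import *
aim(.09)"
```

```text
time: 11.02
position: [0.5767, 0.004, 0.119]
tool_rot: [-0.912, -2.968, 0.013]
ft_force: [0.2, 0.3, -5.3]
grip_width: 0.25
mouth [0.5759 0.0044 0.1038] need tool mm [ 2.   2.1 13.8] zaxis [-0.0371  0.0028 -0.9993]
t 11.03 p [0.5767 0.004  0.119 ] f [ 0.2  0.3 -5.3] T [-0.08 -0.1  -0.01] g 0.25 q [-0.58  0.28  0.62  1.72 -0.17  1.24  1.06]
tool-y yaw 55.86 tilt 2.13
twist rad -0.003
```

```bash
python3 -m inch '[[-1,2,2,5,0],[-1,0,0,5,0],[-1,0,0,0,0],[-1,0,0,0,0]]'; python3 -c "
from h import *
aim(.086)"
```

```text
time: 11.52
position: [0.5762, 0.0067, 0.1083]
tool_rot: [-0.913, -2.969, 0.013]
ft_force: [0.1, -0.2, -5.4]
grip_width: 0.248
mouth [0.5754 0.007  0.0932] need tool mm [0.3 0.1 7.2] zaxis [-0.0368  0.0023 -0.9993]
t 11.53 p [0.5762 0.0067 0.1083] f [ 0.1 -0.2 -5.4] T [-0.07 -0.06  0.02] g 0.248 q [-0.58  0.28  0.62  1.73 -0.18  1.22  1.06]
tool-y yaw 55.84 tilt 2.11
twist rad -0.003
```

```bash
python3 -m inch '[[-1,0,0,4,0],[-1,0,0,3,0],[-1,0,0,0,0]]'; python3 -c "
from h import *
aim(.086)
a=ctrl.get_image('wrist');save(dict(color=cv2.resize(a['color'][120:320,200:450],None,fx=3.2,fy=3)),'w5.png')"
```

```text
time: 11.9
position: [0.576, 0.0067, 0.101]
tool_rot: [-0.913, -2.969, 0.013]
ft_force: [0.0, -0.9, -4.9]
grip_width: 0.253
mouth [0.5752 0.007  0.0859] need tool mm [ 0.4  0.  -0.1] zaxis [-0.0365  0.0024 -0.9993]
t 11.9 p [0.576  0.0067 0.101 ] f [ 0.  -0.9 -4.9] T [-0.06 -0.08  0.02] g 0.253 q [-0.58  0.29  0.62  1.74 -0.18  1.2   1.07]
tool-y yaw 55.84 tilt 2.1
twist rad -0.003
```

View pics/w5.png

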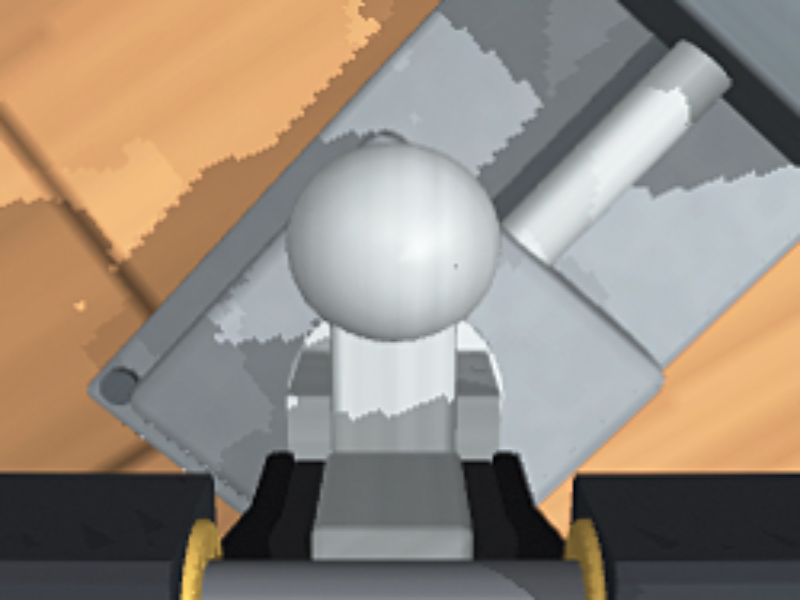

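The collar shows symmetrically either side of the hub (288 to 500 px), so the crank is centred. I'll keep lowering gently.

```bash
python3 -m inch '[[-1,0,0,2,0],[-1,0,0,2,0],[-1,0,0,0,0]]'; python3 -c "
from h import *
aim(.086)"
```

```text
time: 12.32
position: [0.5761, 0.0065, 0.0971]
tool_rot: [-0.913, -2.969, 0.013]
ft_force: [-0.1, 0.1, -5.4]
grip_width: 0.247
mouth [0.5752 0.0069 0.0819] need tool mm [ 0.7  0.1 -4.1] zaxis [-0.0361  0.0023 -0.9993]
t 12.32 p [0.5761 0.0065 0.0971] f [-0.1  0.1 -5.4] T [-0.03 -0.09  0.02] g 0.247 q [-0.57  0.29  0.62  1.75 -0.18  1.2   1.07]
tool-y yaw 55.84 tilt 2.07
twist rad -0.003
```

```bash
python3 -m inch '[[-1,0.6,0,2,0],[-1,0,0,1,0],[-1,0,0,0,0]]'; python3 -c "
from h import *
aim(.086)"
```

```text
time: 12.7
position: [0.5757, 0.0067, 0.094]
tool_rot: [-0.913, -2.97, 0.013]
ft_force: [0.6, -1.2, -5.6]
grip_width: 0.25
mouth [0.5749 0.007  0.0789] need tool mm [ 0.4  0.1 -7.1] zaxis [-0.0354  0.0021 -0.9994]
t 12.7 p [0.5757 0.0067 0.094 ] f [ 0.6 -1.2 -5.6] T [-0.13 -0.13 -0.01] g 0.25 q [-0.57  0.3   0.61  1.75 -0.18  1.19  1.07]
tool-y yaw 55.83 tilt 2.03
twist rad -0.003
```

```bash
python3 -m inch '[[-1,0.3,0,3,0],[-1,0,0,3,0],[-1,0,0,0,0]]'; python3 -c "
from h import *
aim(.064)"
```

```text
time: 13.08
position: [0.5756, 0.0067, 0.0878]
tool_rot: [-0.914, -2.971, 0.013]
ft_force: [1.4, -0.6, -5.2]
grip_width: 0.249
mouth [0.5748 0.007  0.0726] need tool mm [-0.2  0.4  8.6] zaxis [-0.0345  0.0019 -0.9994]
t 13.07 p [0.5756 0.0067 0.0878] f [ 1.4 -0.6 -5.2] T [-0.12 -0.19  0.03] g 0.249 q [-0.57  0.3   0.61  1.76 -0.19  1.18  1.07]
tool-y yaw 55.82 tilt 1.98
twist rad -0.003
```

```bash
python3 -m inch '[[-1,0,0,3,0],[-1,0,0,3,0],[-1,0,0,0,0]]'; python3 -m inch '[[-1,0,0,1,0],[-1,0,0,0,0]]'; python3 -c "
from h import *
aim(.064)"
```

```text
time: 13.45
position: [0.5756, 0.0066, 0.0814]
tool_rot: [-0.914, -2.971, 0.013]
ft_force: [1.4, -0.8, -5.4]
grip_width: 0.254
time: 13.7
position: [0.5756, 0.0066, 0.0803]
tool_rot: [-0.914, -2.971, 0.013]
ft_force: [-0.1, -0.6, -6.4]
grip_width: 0.247
mouth [0.5748 0.007  0.0651] need tool mm [0.  0.4 1.1] zaxis [-0.0342  0.0018 -0.9994]
t 13.7 p [0.5756 0.0066 0.0803] f [-0.1 -0.6 -6.4] T [-0.13 -0.3  -0.03] g 0.247 q [-0.57  0.31  0.61  1.77 -0.19  1.16  1.07]
tool-y yaw 55.82 tilt 1.96
twist rad -0.003
```

```bash
python3 -m inch '[[-1,0,0,1,0],[-1,0,0,0.7,0],[-1,0,0,0,0]]'; python3 -c "
from h import *
aim(.064)"
```

```text
time: 14.08
position: [0.5756, 0.0067, 0.0793]
tool_rot: [-0.914, -2.971, 0.012]
ft_force: [0.1, -0.3, -3.9]
grip_width: 0.248
mouth [0.5748 0.007  0.0641] need tool mm [0.1 0.3 0.1] zaxis [-0.0341  0.0021 -0.9994]
t 14.07 p [0.5756 0.0067 0.0793] f [ 0.1 -0.3 -3.9] T [-0.17 -0.14 -0.02] g 0.248 q [-0.57  0.31  0.61  1.77 -0.19  1.16  1.08]
tool-y yaw 55.82 tilt 1.96
twist rad -0.003
```

The mouth is at 0.064 with load coming off, so it's fully down. I'll open briefly so it settles flat, regrip, and measure the jaw's starting position from the earlier view.

```bash
python3 -m inch '[[-0.3,0,0,0,0],[-0.3,0,0,0,0],[-1,0,0,0,0],[-1,0,0,0,0],[-1,0,0,0,0]]' 50; cat >> h.py <<'E'
def jaw(P,c):
    a=np.radians(90+13.9);ex=np.array([np.cos(a),np.sin(a)]);ey=np.array([-ex[1],ex[0]])
    d=P[...,:2]-np.array([.5749,.0073]);X=d@ex*1e3;Y=d@ey*1e3;Z=P[...,2]*1e3
    m=(abs(Y)<25)&(X>50)&(X<165)&(Z>45)&(Z<75)
    h,e=np.histogram(X[m],np.arange(50,166,2)); print("jaw hist",[(int(b),int(n)) for b,n in zip(e,h) if n>3])
    for b in range(90,166,4):
        k=m&(X>=b)&(X<b+4)
        if k.sum()>3: print(b,int(k.sum()),"z",Z[k].max().round(1),np.median(Z[k]).round(1),"col",np.median(c[k],0))
    m=(abs(Y)<60)&(X>150)&(X<245)&(Z>72)&(Z<84); print("bowl rim X",np.percentile(X[m],[1,50,99]).round(1) if m.sum()>3 else None)
E
python3 - <<'E'
from h import *
aim(.064)
d=np.load("w4.npz");jaw(d["P"],d["c"])
print("TOP");d=np.load("top0.npz");jaw(d["P"],d["c"])
E
```

```text
time: 14.7
position: [0.5767, 0.0064, 0.0811]
tool_rot: [-0.915, -2.973, 0.01]
ft_force: [-0.8, 0.0, -0.5]
grip_width: 0.251
mouth [0.576  0.0068 0.0659] need tool mm [ 1.1 -0.1  2. ] zaxis [-0.0316  0.0028 -0.9995]
t 14.7 p [0.5767 0.0064 0.0811] f [-0.8  0.  -0.5] T [ 0.02 -0.01  0.02] g 0.251 q [-0.57  0.31  0.61  1.76 -0.19  1.16  1.08]
tool-y yaw 55.79 tilt 1.82
twist rad -0.004
jaw hist [(52, 7), (54, 8), (56, 9), (58, 8), (60, 6), (62, 11), (64, 6), (66, 4), (68, 10), (70, 7), (72, 8), (74, 5), (76, 7), (78, 7), (80, 7), (82, 6), (84, 9), (86, 8), (88, 14), (90, 8), (92, 5), (94, 9), (96, 8), (98, 8), (100, 10), (102, 94), (104, 815), (106, 190), (108, 166), (110, 175), (112, 183), (114, 181), (116, 167), (118, 170), (120, 182), (122, 168), (124, 177), (126, 165), (128, 123), (130, 7), (138, 145), (140, 769), (142, 164), (144, 177), (146, 130), (148, 5), (154, 23), (156, 278), (158, 338), (160, 356), (162, 429)]
90 13 z 45.7 45.2 col [236. 241. 242.]
94 17 z 46.7 45.7 col [164. 170. 171.]
98 18 z 46.5 45.4 col [166. 172. 173.]
102 909 z 63.9 54.9 col [43. 46. 48.]
106 356 z 64
[... 580 characters left out ...]
10), (108, 11), (110, 10), (112, 11), (114, 10), (116, 10), (118, 9), (120, 11), (122, 11), (124, 11), (126, 10), (138, 13), (140, 9), (142, 8), (144, 13), (154, 4), (156, 8), (158, 9), (160, 8), (162, 5)]
102 24 z 69.5 61.6 col [73.  82.  85.5]
106 21 z 66.7 62.6 col [74. 83. 89.]
110 21 z 66.9 61.9 col [76. 85. 89.]
114 20 z 67.1 62.5 col [75. 85. 90.]
118 20 z 66.8 61.4 col [76.5 87.  91. ]
122 22 z 69.2 61.5 col [75.5 87.  91. ]
126 12 z 64.9 62.4 col [69.5 77.  81.5]
138 22 z 65.4 60.8 col [24. 24. 26.]
142 21 z 65.5 59.7 col [35. 37. 38.]
154 12 z 63.6 57.4 col [58.5 49.  32.5]
158 17 z 73.1 63.2 col [120.  68.  44.]
162 9 z 74.6 64.4 col [115.  64.  38.]
bowl rim X [159.5 195.1 223.2]
```

```bash
python3 -m inch '[[-1,0,0,0,0.18],[-1,0,0,0,0.18],[-1,0,0,0,0.18],[-1,0,0,0,0.18],[-1,0,0,0,0.18]]'; python3 -c "
from h import *
aim(.066)"
```

```text
time: 15.32
position: [0.5766, 0.0057, 0.0813]
tool_rot: [-2.152, -2.255, 0.031]
ft_force: [-2.3, -1.3, 0.8]
grip_width: 0.249
mouth [0.5762 0.0061 0.0661] need tool mm [ 1.2 -1.2  0.1] zaxis [-0.0314  0.0026 -0.9995]
t 15.32 p [0.5766 0.0057 0.0813] f [-2.3 -1.3  0.8] T [-0.1   0.15  0.26] g 0.249 q [-0.69  0.34  0.77  1.77 -0.25  1.17  0.2 ]
tool-y yaw 2.68 tilt 1.81
twist rad -0.931
```

```bash
python3 -m inch '[[-1,0,0,0,0.18],[-1,0,0,0,0.18],[-1,0,0,0,0.18],[-1,0,0,0,0.18],[-1,0,0,0,0.18]]'; python3 -c "
from h import *
aim(.066)";python3 -m inch '[[-1,0,0,0,0.18],[-1,0,0,0,0.18],[-1,0,0,0,0.18],[-1,0,0,0,0.18],[-1,0,0,0,0.18]]'; python3 -c "
from h import *
aim(.066)"
```

```text
time: 15.95
position: [0.5761, 0.0057, 0.0815]
tool_rot: [-2.944, -1.057, 0.045]
ft_force: [-1.4, -2.0, -0.6]
grip_width: 0.249
mouth [0.576  0.0059 0.0663] need tool mm [ 0.  -1.8  0.3] zaxis [-0.0317  0.0029 -0.9995]
t 15.95 p [0.5761 0.0057 0.0815] f [-1.4 -2.  -0.6] T [-0.23  0.12  0.19] g 0.249 q [-0.82  0.39  0.94  1.77 -0.34  1.19 -0.66]
tool-y yaw -50.49 tilt 1.82
twist rad 1.283
time: 16.58
position: [0.5759, 0.0061, 0.0816]
tool_rot: [3.118, -0.371, -0.05]
ft_force: [-2.3, -1.4, -1.9]
grip_width: 0.246
mouth [0.5758 0.006  0.0663] need tool mm [-1.2 -1.1  0.4] zaxis [-0.0316  0.0029 -0.9995]
t 16.57 p [0.5759 0.0061 0.0816] f [-2.3 -1.4 -1.9] T [-0.28  0.15  0.17] g 0.246 q [-0.95  0.48  1.14  1.78 -0.46  1.22 -1.48]
tool-y yaw -103.55 tilt 1.82
twist rad 0.357
```

```bash
python3 -m inch '[[0,0,0,0,0],[0,0,0,0,0],[0,0,0,0,0],[0,0,0,-8,0],[0,0,0,-5,0]]'; python3 -m inch '[[0,0,0,0,-0.18],[0,0,0,0,-0.18],[0,0,0,0,-0.18],[0,0,0,0,-0.18],[0,0,0,0,-0.18]]';  python3 -c "
from h import *
aim(.080)"
```

```text
time: 17.2
position: [0.5771, 0.0073, 0.0951]
tool_rot: [-3.121, 0.357, 0.048]
ft_force: [0.4, 0.6, -0.2]
grip_width: 0.496
time: 17.82
position: [0.5786, 0.0068, 0.0982]
tool_rot: [-2.938, -1.077, 0.037]
ft_force: [0.1, 0.6, -1.1]
grip_width: 0.504
mouth [0.5786 0.007  0.083 ] need tool mm [-2.6 -2.6  3.1] zaxis [-0.0263  0.0038 -0.9996]
t 17.82 p [0.5786 0.0068 0.0982] f [ 0.1  0.6 -1.1] T [-0.07  0.12  0.06] g 0.504 q [-0.83  0.37  0.94  1.75 -0.32  1.21 -0.66]
tool-y yaw -49.76 tilt 1.52
twist rad 1.296
```

```bash
python3 -m inch '[[0,-2.6,-2.6,2,-0.18],[0,0,0,0,-0.18],[0,0,0,0,-0.18],[0,0,0,0,-0.18],[0,0,0,0,-0.18]]'; python3 -m inch '[[0,0,0,0,-0.18],[0,0,0,0,-0.18],[0,0,0,0,-0.18],[0,0,0,0,-0.18],[0,0,0,0,-0.18]]';  python3 -c "
from h import *
aim(.080,yaw=76.5)"
```

```text
time: 18.45
position: [0.5761, 0.0061, 0.0992]
tool_rot: [-2.137, -2.276, 0.019]
ft_force: [0.1, 0.5, 0.2]
grip_width: 0.5
time: 19.08
position: [0.5773, 0.0047, 0.1021]
tool_rot: [-0.89, -2.993, 0.001]
ft_force: [0.1, -0.4, -0.5]
grip_width: 0.501
mouth [0.5767 0.0051 0.0869] need tool mm [2.6 0.9 6.9] zaxis [-0.0186  0.0049 -0.9998]
t 19.07 p [0.5773 0.0047 0.1021] f [ 0.1 -0.4 -0.5] T [-0.04 -0.04  0.01] g 0.501 q [-0.58  0.28  0.62  1.75 -0.18  1.18  1.09]
tool-y yaw 56.89 tilt 1.1
twist rad -0.342
```

```bash
python3 -m inch '[[0,2.6,0.9,3,-0.17],[0,0,0,3,-0.15],[0,0,0,0,0]]'; python3 -c "
from h import *
aim(.066,yaw=76.5)"
```

```text
time: 19.45
position: [0.5763, 0.006, 0.0977]
tool_rot: [-0.388, -3.101, -0.005]
ft_force: [-0.8, 0.1, -0.1]
grip_width: 0.5
mouth [0.5757 0.0063 0.0825] need tool mm [ 0.7  0.8 16.5] zaxis [-0.0161  0.0051 -0.9999]
t 19.45 p [0.5763 0.006  0.0977] f [-0.8  0.1 -0.1] T [ 0.03 -0.07 -0.02] g 0.5 q [-0.54  0.27  0.57  1.76 -0.16  1.17  1.4 ]
tool-y yaw 75.74 tilt 0.97
twist rad -0.013
```

```bash
python3 -m inch '[[0,0.7,0.8,8,-0.01],[0,0,0,8,0],[-1,0,0,0,0],[-1,0,0,0,0],[-1,0,0,0,0]]'; python3 -c "
from h import *
aim(.066,yaw=76.5)"; python3 -m inch '[[-1,0,0,0,0.18],[-1,0,0,0,0.18],[-1,0,0,0,0.18],[-1,0,0,0,0.18],[-1,0,0,0,0.18]]'; python3 -c "
from h import *
aim(.066,yaw=76.5)"
```

```text
time: 20.08
position: [0.5755, 0.0066, 0.0808]
tool_rot: [-0.38, -3.102, -0.004]
ft_force: [1.2, -2.9, -2.2]
grip_width: 0.245
mouth [0.5749 0.0069 0.0656] need tool mm [ 0.1  0.4 -0.4] zaxis [-0.0161  0.0044 -0.9999]
t 20.07 p [0.5755 0.0066 0.0808] f [ 1.2 -2.9 -2.2] T [-0.66 -0.08 -0.19] g 0.245 q [-0.54  0.29  0.57  1.78 -0.17  1.14  1.41]
tool-y yaw 76.03 tilt 0.96
twist rad -0.008
time: 20.7
position: [0.5762, 0.0068, 0.0809]
tool_rot: [-1.728, -2.607, 0.006]
ft_force: [0.3, -0.5, -1.6]
grip_width: 0.255
mouth [0.5759 0.0073 0.0657] need tool mm [ 0.4 -0.9 -0.3] zaxis [-0.0143  0.0045 -0.9999]
t 20.7 p [0.5762 0.0068 0.0809] f [ 0.3 -0.5 -1.6] T [ 0.06 -0.26  0.2 ] g 0.255 q [-0.66  0.31  0.71  1.79 -0.22  1.14  0.53]
tool-y yaw 22.93 tilt 0.86
twist rad -0.935
```

```bash
python3 -m inch '[[-1,0,0,0,0.18],[-1,0,0,0,0.18],[-1,0,0,0,0.18],[-1,0,0,0,0.18],[-1,0,0,0,0.18]]';python3 -m inch '[[-1,0,0,0,0.18],[-1,0,0,0,0.18],[-1,0,0,0,0.18],[-1,0,0,0,0.18],[-1,0,0,0,0.18]]'; python3 -m inch '[[-1,0,0,0,0.18],[-1,0,0,0,0.18],[-1,0,0,0,0]]'; python3 -c "
from h import *
aim(.066,yaw=76.5)"
```

```text
time: 21.32
position: [0.5767, 0.0066, 0.0809]
tool_rot: [-2.716, -1.56, 0.014]
ft_force: [-0.2, -0.9, -1.9]
grip_width: 0.25
time: 21.95
position: [0.5769, 0.006, 0.081]
tool_rot: [-3.133, -0.18, 0.017]
ft_force: [0.5, -0.4, -1.9]
grip_width: 0.246
time: 22.32
position: [0.5769, 0.0057, 0.081]
tool_rot: [3.115, -0.398, -0.017]
ft_force: [-0.3, -0.4, -0.8]
grip_width: 0.249
mouth [0.5771 0.0055 0.0658] need tool mm [-2.6 -1.2 -0.2] zaxis [-1.080e-02  5.000e-04 -9.999e-01]
t 22.32 p [0.5769 0.0057 0.081 ] f [-0.3 -0.4 -0.8] T [-0.2   0.05 -0.04] g 0.249 q [-0.97  0.46  1.15  1.79 -0.45  1.19 -1.51]
tool-y yaw -104.55 tilt 0.62
twist rad -0.018
```

```bash
python3 -m inch '[[0,0,0,0,0],[0,0,0,0,0],[0,0,0,0,0],[0,-2,-1,-8,0],[0,0,0,-5,0]]'; python3 -m inch '[[0,0,0,0,-0.18],[0,0,0,0,-0.18],[0,0,0,0,-0.18],[0,0,0,0,-0.18],[0,0,0,0,-0.18]]'; python3 -m inch '[[0,0,0,0,-0.18],[0,0,0,0,-0.18],[0,0,0,0,-0.18],[0,0,0,0,-0.18],[0,0,0,0,-0.18]]';  python3 -c "
from h import *
aim(.080,yaw=75.5)"
```

```text
time: 22.95
position: [0.5754, 0.0077, 0.0951]
tool_rot: [-3.117, 0.388, 0.017]
ft_force: [0.0, 0.8, 0.3]
grip_width: 0.498
time: 23.58
position: [0.5768, 0.0076, 0.098]
tool_rot: [-2.956, -1.05, 0.009]
ft_force: [0.5, 0.9, -0.8]
grip_width: 0.499
time: 24.2
position: [0.5778, 0.007, 0.1008]
tool_rot: [-2.171, -2.265, 0.001]
ft_force: [0.5, -0.0, -0.1]
grip_width: 0.493
mouth [0.5778 0.0074 0.0856] need tool mm [-0.  -2.9  5.6] zaxis [-0.0034  0.0026 -1.    ]
t 24.2 p [0.5778 0.007  0.1008] f [ 0.5 -0.  -0.1] T [-0.07 -0.01 -0.03] g 0.493 q [-0.72  0.29  0.78  1.77 -0.22  1.17  0.17]
tool-y yaw 2.42 tilt 0.25
twist rad -1.275
```

```bash
python3 -m inch '[[0,0,0,0,-0.18],[0,0,0,0,-0.18],[0,0,0,0,-0.18],[0,0,0,0,-0.18],[0,0,0,0,-0.18]]';  python3 -c "
from h import *
aim(.066,yaw=75.5)"
```

```text
time: 24.82
position: [0.5788, 0.0059, 0.1035]
tool_rot: [-0.926, -3.001, -0.004]
ft_force: [0.0, 1.2, -0.2]
grip_width: 0.499
mouth [0.5785 0.0062 0.0883] need tool mm [ 3.5 -1.2 22.3] zaxis [-1.0e-04  2.4e-03 -1.0e+00]
t 24.82 p [0.5788 0.0059 0.1035] f [ 0.   1.2 -0.2] T [-0.04  0.06  0.  ] g 0.499 q [-0.6   0.26  0.64  1.77 -0.17  1.17  1.06]
tool-y yaw 55.71 tilt 0.14
twist rad -0.345
```

```bash
python3 -m inch '[[0,3.5,-1.2,4,-0.17],[0,0,0,4,-0.16],[0,0,0,0,0]]'; python3 -c "
from h import *
aim(.066,yaw=75.5)"
```

```text
time: 25.2
position: [0.5758, 0.0062, 0.097]
tool_rot: [0.406, 3.113, 0.004]
ft_force: [-0.2, 0.2, 0.5]
grip_width: 0.501
mouth [0.5755 0.0064 0.0818] need tool mm [ 0.8  0.7 15.8] zaxis [ 0.0022  0.0024 -1.    ]
t 25.2 p [0.5758 0.0062 0.097 ] f [-0.2  0.2  0.5] T [-0.    0.04  0.03] g 0.501 q [-0.56  0.25  0.59  1.78 -0.16  1.15  1.38]
tool-y yaw 75.15 tilt 0.19
twist rad -0.006
```

Regrip and wind another half turn (to about −104.5°), watching the force.

```bash
python3 -m inch '[[0,0.8,0.7,8,0],[0,0,0,7.5,0],[-1,0,0,0,0],[-1,0,0,0,0],[-1,0,0,0,0]]'; python3 -c "
from h import *
aim(.066,yaw=75.5)"; python3 -m inch '[[-1,0,0,0,0.18],[-1,0,0,0,0.18],[-1,0,0,0,0.18],[-1,0,0,0,0.18],[-1,0,0,0,0.18]]';python3 -m inch '[[-1,0,0,0,0.18],[-1,0,0,0,0.18],[-1,0,0,0,0.18],[-1,0,0,0,0.18],[-1,0,0,0,0.18]]'; python3 -c "
from h import *
aim(.066,yaw=76.5)"
```

```text
time: 25.82
position: [0.5753, 0.0066, 0.0808]
tool_rot: [0.415, 3.112, 0.003]
ft_force: [-1.1, -3.6, -0.4]
grip_width: 0.247
mouth [0.575  0.0069 0.0656] need tool mm [ 0.2  0.4 -0.4] zaxis [ 0.0022  0.0015 -1.    ]
t 25.82 p [0.5753 0.0066 0.0808] f [-1.1 -3.6 -0.4] T [-0.56  0.12 -0.07] g 0.247 q [-0.56  0.27  0.58  1.8  -0.17  1.12  1.39]
tool-y yaw 74.8 tilt 0.15
twist rad -0.012
time: 26.45
position: [0.576, 0.0072, 0.0808]
tool_rot: [1.761, 2.599, 0.005]
ft_force: [0.8, -0.4, -2.1]
grip_width: 0.249
time: 27.08
position: [0.577, 0.0069, 0.0808]
tool_rot: [2.736, 1.537, 0.008]
ft_force: [1.0, -0.8, -1.5]
grip_width: 0.251
mouth [0.5773 0.0072 0.0656] need tool mm [-1.2 -2.1 -0.4] zaxis [ 6.2e-03 -9.0e-04 -1.0e+00]
t 27.07 p [0.577  0.0069 0.0808] f [ 1.  -0.8 -1.5] T [-0.31 -0.03  0.17] g 0.251 q [-0.81  0.33  0.89  1.81 -0.28  1.13 -0.37]
tool-y yaw -31.35 tilt 0.36
twist rad 1.259
```

```bash
python3 -m inch '[[-1,0,0,0,0.18],[-1,0,0,0,0.18],[-1,0,0,0,0.18],[-1,0,0,0,0.18],[-1,0,0,0,0.18]]';python3 -m inch '[[-1,0,0,0,0.18],[-1,0,0,0,0.16],[-1,0,0,0,0]]'; python3 - <<'E'
from h import *
aim(.066,yaw=75.5)
a=ctrl.get_image("top");jaw(pts(a),a["color"])
E
```

```text
time: 27.7
position: [0.5773, 0.006, 0.0808]
tool_rot: [3.134, 0.152, 0.011]
ft_force: [1.2, -0.7, -3.1]
grip_width: 0.248
time: 28.08
position: [0.5772, 0.0056, 0.0808]
tool_rot: [3.112, -0.394, 0.012]
ft_force: [-0.0, -1.0, -0.2]
grip_width: 0.252
mouth [0.5777 0.0053 0.0656] need tool mm [-3.2 -1.2 -0.4] zaxis [ 0.0071 -0.0058 -1.    ]
t 28.07 p [0.5772 0.0056 0.0808] f [-0.  -1.  -0.2] T [-0.04  0.27 -0.01] g 0.252 q [-0.99  0.44  1.15  1.81 -0.44  1.17 -1.52]
tool-y yaw -104.43 tilt 0.52
twist rad 0.001
jaw hist [(116, 6), (118, 8), (120, 7), (122, 8), (124, 8), (126, 9), (128, 10), (130, 10), (132, 11), (134, 11), (136, 10), (138, 10), (140, 11), (142, 4), (152, 13), (154, 11), (156, 11), (158, 10), (160, 7), (162, 8)]
114 6 z 63.5 61.4 col [47.5 54.5 58. ]
118 15 z 66.0 60.4 col [79. 89. 94.]
122 16 z 65.9 60.4 col [79.  89.5 94. ]
126 19 z 66.6 61.2 col [79. 89. 94.]
130 21 z 66.9 60.2 col [80. 91. 96.]
134 21 z 65.0 61.1 col [81. 92. 95.]
138 21 z 66.4 62.9 col [78. 90. 93.]
142 4 z 63.7 58.1 col [63.5 68.5 72.5]
150 14 z 65.8 58.9 col [16.5 17.  17. ]
154 22 z 65.6 58.7 col [23.  23.5 23.5]
158 17 z 67.2 61.1 col [50. 36. 29.]
162 12 z 74.4 63.3 col [109.   61.5  39. ]
bowl rim X [164.7 197.3 227.8]
```

```bash
python3 -m inch '[[0,0,0,0,0],[0,0,0,0,0],[0,0,0,0,0],[0,-2.5,-1,-8,0],[0,0,0,-5,0]]'; python3 -m inch '[[0,0,0,0,-0.18],[0,0,0,0,-0.18],[0,0,0,0,-0.18],[0,0,0,0,-0.18],[0,0,0,0,-0.18]]'; python3 -m inch '[[0,0,0,0,-0.18],[0,0,0,0,-0.18],[0,0,0,0,-0.18],[0,0,0,0,-0.18],[0,0,0,0,-0.18]]';  python3 -c "
from h import *
aim(.080,yaw=75.5)"
```

```text
time: 28.75
position: [0.575, 0.0079, 0.0948]
tool_rot: [3.115, -0.385, 0.013]
ft_force: [-0.7, 0.2, 0.6]
grip_width: 0.498
time: 29.38
position: [0.5763, 0.008, 0.0978]
tool_rot: [2.953, 1.051, 0.015]
ft_force: [0.2, -0.9, 0.5]
grip_width: 0.5
time: 30.0
position: [0.5773, 0.0075, 0.1006]
tool_rot: [2.164, 2.26, 0.013]
ft_force: [-0.1, -0.3, -0.4]
grip_width: 0.502
mouth [0.5776 0.0079 0.0854] need tool mm [-0.4 -2.8  5.3] zaxis [ 0.0149 -0.0031 -0.9999]
t 30.0 p [0.5773 0.0075 0.1006] f [-0.1 -0.3 -0.4] T [-0.09  0.12  0.03] g 0.502 q [-0.74  0.27  0.79  1.79 -0.21  1.15  0.16]
tool-y yaw 2.49 tilt 0.87
twist rad -1.274
```

```bash
python3 -m inch '[[0,0,-2,2,-0.18],[0,0,0,0,-0.18],[0,0,0,0,-0.18],[0,0,0,0,-0.18],[0,0,0,0,-0.18]]';  python3 -m inch '[[0,0,0,4,-0.16],[0,0,0,0,-0.14],[0,0,0,0,0]]'; python3 - <<'E'
from h import *
aim(.066,yaw=75.5)
a=ctrl.get_image("wrist");jaw(pts(a),a["color"])
E
```

```text
time: 30.62
position: [0.5763, 0.0066, 0.1012]
tool_rot: [0.919, 2.985, 0.004]
ft_force: [-0.4, -0.5, -0.2]
grip_width: 0.5
time: 31.0
position: [0.5771, 0.0061, 0.0987]
tool_rot: [0.449, 3.088, -0.0]
ft_force: [0.9, -0.9, 0.3]
grip_width: 0.503
mouth [0.577  0.0062 0.0835] need tool mm [ 2.7  0.4 17.4] zaxis [ 0.0205 -0.003  -0.9998]
t 31.0 p [0.5771 0.0061 0.0987] f [ 0.9 -0.9  0.3] T [-0.03 -0.02 -0.02] g 0.503 q [-0.59  0.24  0.6   1.8  -0.15  1.13  1.35]
tool-y yaw 73.46 tilt 1.19
twist rad -0.036
jaw hist [(50, 7), (52, 12), (54, 5), (56, 8), (58, 12), (60, 10), (62, 11), (64, 11), (66, 7), (68, 12), (70, 12), (72, 10), (74, 7), (76, 12), (78, 10), (80, 13), (82, 10), (84, 10), (86, 12), (88, 15), (90, 13), (92, 11), (94, 11), (96, 12), (98, 9), (100, 9), (102, 12), (104, 10), (106, 9), (108, 8), (110, 9), (112, 9), (114, 9), (116, 4), (118, 770), (120, 253), (122, 227), (124, 246), (126, 228), (128, 234), (130, 235), (132, 235), (134, 236), (136, 244), (138, 235), (140, 231), (142, 208), (144, 22), (152, 186), (154, 816), (156, 239), (158, 236), (160, 202), (162, 145)]
90 24 z 46.0 45.4 col [243. 247. 247.]
94 23 z 46.3 45.4 col [244. 247. 247.]
98 18 z 46.3 45.2 col [243.  247.  247.5]
102 22 z 46.1 45.4 col [243.5 246.  247.5]
106 17 z 46.2 45.4 col [195. 202. 204.]
110 18 z 45.9 45.3 col [181.  186.5 188. ]
114 13 z 46.3 45.4 col [185. 191. 192.]
118 1023 z 63.5 58.4 col [49. 52. 55.]
122 473 z 63.5 62.0 col [135. 147. 154.]
126 462 z 64.0 61.9 col [138. 150. 157.]
130 470 z 64.0 61.9 col [138. 149. 158.]
134 480 z 64.0 61.9 col [143. 155. 162.]
138 466 z 63.9 62.0 col [143. 154. 162.]
142 230 z 63.7 61.7 col [142. 153. 161.]
150 186 z 61.0 54.9 col [22. 22. 22.]
154 1055 z 62.2 57.6 col [23. 23. 23.]
158 438 z 62.1 59.9 col [40. 39. 40.]
162 276 z 64.9 59.8 col [114.  73.  49.]
bowl rim X [166.3 197.4 224.9]
```

```bash
python3 -m inch '[[0,2.7,0.4,8,-0.03],[0,0,0,9,0],[-1,0,0,0,0],[-1,0,0,0,0],[-1,0,0,0,0]]'; python3 -c "
from h import *
aim(.066,yaw=75.5)"; python3 -m inch '[[-1,0,0,0,0.18],[-1,0,0,0,0.18],[-1,0,0,0,0.18],[-1,0,0,0,0.18],[-1,0,0,0,0.18]]';python3 -m inch '[[-1,0,0,0,0.18],[-1,0,0,0,0.18],[-1,0,0,0,0.18],[-1,0,0,0,0.18],[-1,0,0,0,0.18]]'; python3 -c "
from h import *
aim(.066,yaw=76.5)"
```

```text
time: 31.68
position: [0.5743, 0.0068, 0.0801]
tool_rot: [0.407, 3.095, -0.003]
ft_force: [0.4, -2.2, -1.3]
grip_width: 0.248
mouth [0.5742 0.007  0.0649] need tool mm [-0.6  0.5 -1.1] zaxis [ 0.0194 -0.0042 -0.9998]
t 31.68 p [0.5743 0.0068 0.0801] f [ 0.4 -2.2 -1.3] T [-0.23  0.17 -0.01] g 0.248 q [-0.58  0.26  0.6   1.82 -0.16  1.09  1.38]
tool-y yaw 75.02 tilt 1.14
twist rad -0.008
time: 32.3
position: [0.5755, 0.0083, 0.0802]
tool_rot: [1.744, 2.588, 0.014]
ft_force: [1.2, -0.4, -2.1]
grip_width: 0.248
time: 32.92
position: [0.5776, 0.0082, 0.0804]
tool_rot: [2.717, 1.538, 0.03]
ft_force: [2.6, -0.3, -2.5]
grip_width: 0.253
mouth [0.5783 0.0083 0.0652] need tool mm [-2.6 -2.3 -0.9] zaxis [ 0.0262 -0.0071 -0.9996]
t 32.92 p [0.5776 0.0082 0.0804] f [ 2.6 -0.3 -2.5] T [-0.36  0.02  0.26] g 0.253 q [-0.82  0.32  0.89  1.83 -0.27  1.1  -0.38]
tool-y yaw -30.98 tilt 1.56
twist rad 1.266
```

```bash
python3 -m inch '[[-1,-1.5,-1,0,0.18],[-1,0,0,0,0.18],[-1,0,0,0,0.18],[-1,0,0,0,0.18],[-1,0,0,0,0.18]]';python3 -m inch '[[-1,0,0,0,0.18],[-1,0,0,0,0.16],[-1,0,0,0,0]]'; python3 - <<'E'
from h import *
aim(.066,yaw=-14.5)
a=ctrl.get_image("top");jaw(pts(a),a["color"])
E
python3 -m inch '[[0,0,0,0,0],[0,0,0,0,0],[0,0,0,0,0],[0,-2,-1,-8,0],[0,0,0,-5,0]]'; python3 -c "
from h import *
aim(.080,yaw=-14.5)"
```

```text
time: 33.55
position: [0.5786, 0.0063, 0.0806]
tool_rot: [3.124, 0.163, 0.049]
ft_force: [1.8, -1.5, -2.9]
grip_width: 0.252
time: 33.92
position: [0.5784, 0.0054, 0.0806]
tool_rot: [3.108, -0.381, 0.051]
ft_force: [-0.1, -0.9, -0.1]
grip_width: 0.247
mouth [0.5792 0.005  0.0655] need tool mm [-4.7 -1.1 -0.7] zaxis [ 0.0314 -0.0141 -0.9994]
t 33.92 p [0.5784 0.0054 0.0806] f [-0.1 -0.9 -0.1] T [0.03 0.41 0.08] g 0.247 q [-1.01  0.42  1.15  1.83 -0.41  1.13 -1.53]
tool-y yaw -104.0 tilt 1.97
twist rad -1.562
jaw hist [(120, 4), (122, 12), (124, 8), (126, 10), (128, 10), (130, 11), (132, 9), (134, 12), (136, 9), (138, 12), (140, 12), (142, 10), (144, 11), (146, 7), (152, 5), (154, 12), (156, 10), (158, 11), (160, 9), (162, 7)]
118 5 z 59.7 48.9 col [61. 65. 70.]
122 20 z 66.4 61.2 col [77.5 88.  92.5]
126 20 z 67.1 60.8 col [78.5 88.  93. ]
130 20 z 65.3 61.7 col [78. 89. 94.]
134 21 z 65.2 63.2 col [80. 90. 94.]
138 24 z 66.7 61.5 col [81.  92.  96.5]
142 21 z 68.9 62.6 col [79. 90. 92.]
146 7 z 65.5 62.0 col [65. 72. 74.]
150 5 z 60.6 52.4 col [13. 15. 17.]
154 22 z 67.6 60.7 col [23.5 23.5 24.5]
158 20 z 66.6 61.3 col [39.5 33.  27.5]
162 10 z 68.9 59.8 col [90.  53.5 32. ]
bowl rim X [165.6 199.  228.2]
time: 34.6
position: [0.5765, 0.0077, 0.0947]
tool_rot: [3.111, -0.373, 0.052]
ft_force: [0.3, 0.5, -0.4]
grip_width: 0.498
mouth [0.5774 0.0073 0.0795] need tool mm [-2.4  0.6 -0.6] zaxis [ 0.0322 -0.0122 -0.9994]
t 34.6 p [0.5765 0.0077 0.0947] f [ 0.3  0.5 -0.4] T [ 0.    0.19 -0.01] g 0.498 q [-1.03  0.39  1.16  1.82 -0.38  1.15 -1.55]
tool-y yaw -103.68 tilt 1.97
twist rad -1.556
```

```bash
python3 -m inch '[[0,-2,0,0,-0.18],[0,0,0,0,-0.18],[0,0,0,0,-0.18],[0,0,0,0,-0.18],[0,0,0,0,-0.18]]'; python3 -m inch '[[0,0,0,0,-0.18],[0,0,0,0,-0.18],[0,0,0,0,-0.17],[0,0,0,0,-0.06],[0,0,0,0,0]]'; python3 - <<'E'
from h import *
aim(.066,yaw=-14)
a=ctrl.get_image("wrist");jaw(pts(a),a["color"]);save(a,"w6.png")
E
```

```text
time: 35.22
position: [0.5757, 0.0083, 0.0975]
tool_rot: [2.934, 1.056, 0.047]
ft_force: [-0.3, -0.1, 0.6]
grip_width: 0.505
time: 35.85
position: [0.5767, 0.008, 0.1003]
tool_rot: [2.474, 1.883, 0.039]
ft_force: [0.4, 0.1, -1.1]
grip_width: 0.501
mouth [0.5775 0.0082 0.0851] need tool mm [-1.6 -3.1 19. ] zaxis [ 0.0394 -0.0106 -0.9992]
t 35.85 p [0.5767 0.008  0.1003] f [ 0.4  0.1 -1.1] T [-0.09  0.15  0.  ] g 0.501 q [-0.81  0.26  0.85  1.82 -0.21  1.12 -0.16]
tool-y yaw -15.43 tilt 2.34
twist rad -0.025
jaw hist [(50, 5), (52, 10), (54, 6), (56, 6), (58, 12), (60, 4), (62, 9), (66, 7), (68, 15), (70, 11), (72, 17), (74, 10), (76, 13), (78, 12), (80, 16), (82, 11), (84, 6), (86, 10), (88, 7), (90, 12), (92, 8), (94, 13), (96, 10), (98, 7), (100, 5), (102, 11), (104, 14), (106, 5), (108, 12), (110, 16), (112, 14), (114, 8), (116, 9), (118, 14), (120, 11), (122, 389), (124, 428), (126, 284), (128, 268), (130, 285), (132, 280), (134, 282), (136, 291), (138, 291), (140, 282), (142, 294), (144, 281), (146, 292), (148, 162), (154, 751), (156, 343), (158, 298), (160, 293), (162, 192)]
90 20 z 46.2 45.4 col [218.5 223.  224.5]
94 23 z 46.4 45.4 col [215. 221. 222.]
98 12 z 46.5 45.4 col [223.  228.  228.5]
102 25 z 46.8 45.5 col [221. 226. 227.]
106 17 z 46.3 45.4 col [214. 220. 221.]
110 30 z 46.6 45.4 col [197. 204. 206.]
114 17 z 46.0 45.4 col [158. 162. 164.]
118 25 z 46.5 45.5 col [156. 162. 164.]
122 817 z 64.1 59.0 col [40. 43. 45.]
126 552 z 64.6 62.1 col [108. 118. 123.]
130 565 z 64.0 62.1 col [108. 117. 123.]
134 573 z 64.6 61.9 col [108. 116. 122.]
138 573 z 63.9 62.0 col [110. 120. 125.]
142 575 z 64.1 61.9 col [110. 118. 124.]
146 454 z 64.0 61.8 col [109. 117. 124.]
154 1094 z 62.4 56.6 col [17. 17. 17.]
158 591 z 62.7 59.9 col [32. 31. 32.]
162 304 z 63.8 59.7 col [40.  43.5 36. ]
bowl rim X [166.8 175.4 193.8]
```

View pics/w6.png

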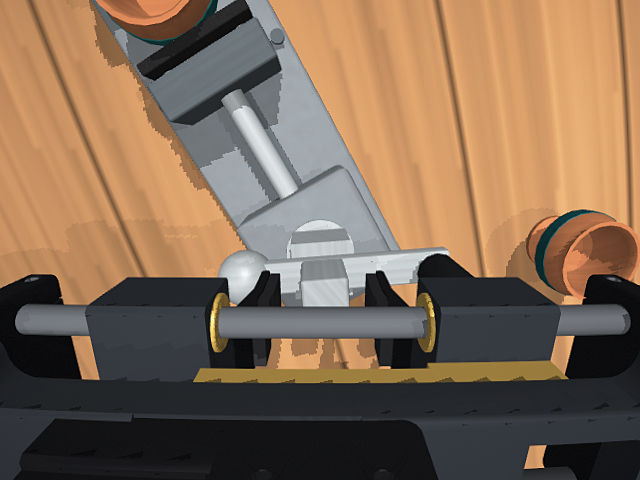

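The gap between jaw and pad is now about 5.8 mm, down from 10.4, so compression is about 4.4 mm. I need roughly 25° more. From this angle the fingers would land near the ball at (245,277), so I'll turn back another quarter and grip across the arm.

```bash
python3 -m inch '[[0,-1,-3,0,-0.18],[0,0,0,0,-0.18],[0,0,0,0,-0.18],[0,0,0,0,-0.18],[0,0,0,0,-0.18]]'; python3 -m inch '[[0,0,0,0,-0.18],[0,0,0,0,-0.18],[0,0,0,0,-0.18],[0,0,0,0,-0.08],[0,0,0,0,0]]'; python3 - <<'E'
from h import *
aim(.066,yaw=76)
E
```

```text
time: 36.52
position: [0.5738, 0.0076, 0.1009]
tool_rot: [1.374, 2.78, 0.012]
ft_force: [0.4, 0.3, -0.9]
grip_width: 0.503
time: 37.15
position: [0.574, 0.0072, 0.1016]
tool_rot: [0.438, 3.068, -0.009]
ft_force: [0.1, 0.4, -0.4]
grip_width: 0.501
mouth [0.5743 0.0073 0.0864] need tool mm [ 0.3  0.2 20.4] zaxis [ 0.0409 -0.012  -0.9991]
t 37.15 p [0.574  0.0072 0.1016] f [ 0.1  0.4 -0.4] T [0.03 0.03 0.01] g 0.501 q [-0.63  0.21  0.63  1.82 -0.13  1.11  1.33]
tool-y yaw 73.76 tilt 2.44
twist rad -0.039
```

```bash
python3 -m inch '[[0,0,0,8,-0.03],[0,0,0,9,0],[-1,0,0,0,0],[-1,0,0,0,0],[-1,0,0,0,0]]'; python3 -c "
from h import *
aim(.066,yaw=75.5)"; python3 -m inch '[[-1,0,0,0,0.18],[-1,0,0,0,0.18],[-1,0,0,0,0.07],[-1,0,0,0,0]]'; python3 - <<'E'
from h import *
aim(.066,yaw=51)
E
```

```text
time: 37.78
position: [0.5742, 0.0067, 0.0828]
tool_rot: [0.395, 3.075, -0.012]
ft_force: [-0.4, -1.8, -0.8]
grip_width: 0.25
mouth [0.5745 0.0067 0.0676] need tool mm [-0.2  0.7  1.6] zaxis [ 0.0396 -0.0129 -0.9991]
t 37.77 p [0.5742 0.0067 0.0828] f [-0.4 -1.8 -0.8] T [-0.32  0.13 -0.13] g 0.25 q [-0.62  0.24  0.62  1.84 -0.14  1.07  1.37]
tool-y yaw 75.37 tilt 2.39
twist rad -0.002
time: 38.28
position: [0.5746, 0.0076, 0.0829]
tool_rot: [1.056, 2.914, 0.002]
ft_force: [0.2, -0.4, -0.8]
grip_width: 0.249
mouth [0.5749 0.0077 0.0677] need tool mm [-0.2 -0.3  1.7] zaxis [ 0.0403 -0.0131 -0.9991]
t 38.27 p [0.5746 0.0076 0.0829] f [ 0.2 -0.4 -0.8] T [-0.19  0.15  0.07] g 0.249 q [-0.67  0.25  0.68  1.84 -0.16  1.08  0.95]
tool-y yaw 50.18 tilt 2.43
twist rad -0.014
```

```bash
python3 -m inch '[[0,0,0,0,0],[0,0,0,0,0],[0,0,0,0,0],[0,0,0,-15,0],[0,0,0,-30,0]]'; python3 -m inch '[[0,-20,0,-30,0],[0,-30,0,-20,0],[0,-20,0,0,0],[0,0,0,0,0],[0,0,0,0,0]]'; python3 - <<'E'
from h import *
st()
a=ctrl.get_image("wrist");P=pts(a);jaw(P,a["color"]);save(a,"w7.png")
d=np.linalg.norm(P[...,:2]-[.5749,.0073],axis=-1)
m=d<.035
h,e=np.histogram(P[...,2][m]*1e3,np.arange(56,160,2));print([(int(b),int(n)) for b,n in zip(e,h) if n>10])
E
```

```text
time: 38.9
position: [0.5714, 0.0079, 0.1283]
tool_rot: [1.055, 2.917, -0.0]
ft_force: [0.5, 0.3, 0.1]
grip_width: 0.496
time: 39.52
position: [0.6266, -0.0364, 0.1908]
tool_rot: [1.05, 2.911, 0.009]
ft_force: [0.2, 0.7, 0.1]
grip_width: 0.499
t 39.52 p [ 0.6266 -0.0364  0.1908] f [0.2 0.7 0.1] T [0.05 0.07 0.01] g 0.499 q [-0.59  0.28  0.73  1.59 -0.18  1.3   1.04]
tool-y yaw 50.37 tilt 2.71
jaw hist [(50, 8), (52, 6), (54, 4), (56, 5), (58, 11), (60, 11), (62, 5), (64, 6), (66, 8), (68, 8), (70, 5), (72, 4), (74, 7), (76, 5), (80, 8), (82, 7), (84, 6), (86, 7), (88, 8), (90, 9), (92, 6), (94, 8), (96, 9), (98, 6), (100, 9), (102, 9), (104, 5), (106, 10), (108, 5), (110, 8), (112, 6), (114, 6), (116, 9), (118, 9), (120, 9), (122, 64), (124, 515), (126, 163), (128, 153), (130, 139), (132, 128), (134, 116), (136, 120), (138, 108), (140, 93), (142, 94), (144, 82), (146, 74), (148, 46), (154, 119), (156, 54), (158, 28), (160, 21), (162, 6)]
90 15 z 46.4 45.5 col [221. 226. 227.]
94 17 z 46.7 45.5 col [221. 226. 227.]
98 15 z 46.6 45.7 col [221. 226. 227.]
102 14 z 46.4 45.6 col [222.5 228.5 229.5]
106 15 z 46.6 45.7 col [220. 225. 227.]
110 14 z 45.9 45.2 col [220.5 225.5 227. ]
114 15 z 45.8 45.5 col [157. 162. 164.]
118 18 z 46.4 45.5 col [156. 162. 164.]
122 579 z 63.6 55.7 col [39. 41. 43.]
126 316 z 64.2 61.9 col [111.  120.5 126. ]
130 267 z 64.1 62.1 col [110. 119. 125.]
134 236 z 63.9 61.9 col [110. 119. 126.]
138 201 z 63.9 61.9 col [113. 122. 128.]
142 176 z 64.2 62.0 col [113. 122. 128.]
146 120 z 63.6 61.7 col [114. 123. 130.]
154 173 z 61.3 55.8 col [17. 17. 17.]
158 49 z 61.9 59.9 col [43. 43. 44.]
162 6 z 59.9 59.4 col [29.5 28.  29. ]
bowl rim X None
[(56, 1437), (58, 279), (60, 30), (90, 49), (92, 574), (94, 46), (100, 214), (102, 1067), (104, 115), (106, 29), (132, 147), (134, 879), (136, 59)]
```

View pics/w7.png

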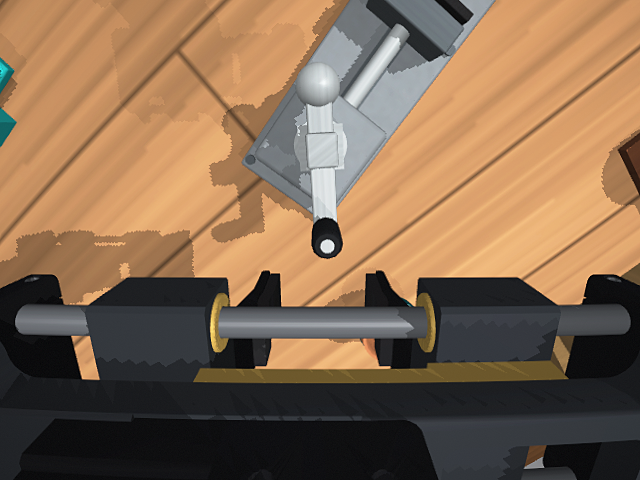

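The crank is fully down: its hub, arm and boss tops all put the underside at about 63 mm. One better look over the jaw for the pad gap.

```bash
python3 -m inch '[[0,30,35,0,0],[0,30,30,0,0],[0,20,20,0,0],[0,0,0,0,0],[0,0,0,0,0]]'; python3 - <<'E'
from h import *
st()
a=ctrl.get_image("wrist");P=pts(a);c=a["color"];save(a,"w8.png")
jaw(P,c)
an=np.radians(103.9);ex=np.array([np.cos(an),np.sin(an)]);ey=np.array([-ex[1],ex[0]])
d=P[...,:2]-np.array([.5749,.0073]);X=d@ex*1e3;Y=d@ey*1e3;Z=P[...,2]*1e3
for n,lo,hi,zl,zh in [("rear",115,130,50,58),("padback",150,158,48,57)]:
    m=(abs(Y)<25)&(X>lo)&(X<hi)&(Z>zl)&(Z<zh);print(n,m.sum(),np.median(X[m]).round(2) if m.any() else None)
m=(abs(Y)<25)&(Z>60)&(Z<65)&(X>130)&(X<152);print("jaw front",np.percentile(X[m],[97,99.5]).round(2))
m=(abs(Y)<60)&(X>160)&(X<250)&(Z>58)&(Z<66)&(c.max(-1)>70)&(c[...,0]<c[...,2]*1.1);print("fixed jaw",np.percentile(X[m],[1,5,50]).round(1) if m.sum()>5 else None)
m=(X>150)&(X<245)&(abs(Y)<50)&(Z>74)&(Z<84);r=cv2.minEnclosingCircle(np.c_[X[m],Y[m]].astype(np.float32));print("bowl rim",r)
E
```

```text
time: 40.2
position: [0.6154, 0.0847, 0.1886]
tool_rot: [1.048, 2.915, 0.009]
ft_force: [-0.5, -1.2, -0.3]
grip_width: 0.503
t 40.2 p [0.6154 0.0847 0.1886] f [-0.5 -1.2 -0.3] T [-0.03  0.07  0.07] g 0.503 q [-0.75  0.26  0.67  1.6  -0.15  1.3   0.82]
tool-y yaw 50.47 tilt 2.54
jaw hist [(50, 4), (52, 6), (54, 6), (56, 4), (58, 5), (60, 4), (62, 4), (64, 5), (68, 4), (74, 7), (76, 9), (80, 9), (82, 7), (84, 5), (86, 5), (88, 9), (90, 6), (92, 10), (94, 10), (96, 4), (98, 6), (100, 9), (102, 4), (104, 8), (106, 8), (108, 4), (110, 7), (114, 4), (116, 5), (118, 7), (120, 7), (122, 4), (124, 109), (126, 136), (128, 136), (130, 135), (132, 137), (134, 137), (136, 140), (138, 137), (140, 141), (142, 137), (144, 140), (146, 142), (148, 134), (150, 29), (154, 111), (156, 142), (158, 142), (160, 143), (162, 123)]
90 16 z 46.7 45.4 col [223.  227.5 229. ]
94 14 z 47.0 45.6 col [223. 228. 229.]
98 15 z 47.0 45.4 col [223. 228. 229.]
102 12 z 46.1 45.3 col [223.  228.  229.5]
106 12 z 45.6 45.3 col [223.  227.5 229. ]
110 10 z 46.6 45.4 col [225.  229.  230.5]
114 9 z 45.8 45.5 col [163. 170. 170.]
118 14 z 46.0 45.5 col [163.  169.5 170.5]
122 113 z 63.5 61.3 col [76. 83. 86.]
126 272 z 64.3 61.9 col [107. 115. 121.]
130 272 z 64.1 62.0 col [106. 115. 120.]
134 277 z 63.8 62.0 col [106. 115. 120.]
138 278 z 63.8 61.9 col [109. 118. 124.]
142 277 z 64.1 62.1 col [109. 118. 124.]
146 276 z 64.0 61.8 col [109.  118.  123.5]
150 29 z 62.0 60.7 col [ 91.  96. 101.]
154 253 z 61.7 59.4 col [31. 31. 32.]
158 285 z 61.8 59.9 col [33. 33. 33.]
162 166 z 62.4 59.6 col [42.  47.5 41. ]
bowl rim X [167.7 205.1 231. ]
rear 0 None
padback 47 155.69
jaw front [149.65 150.26]
fixed jaw [163.2 175.1 242.1]
bowl rim ((199.6094512939453, 0.8184719085693359), 33.16206741333008)
```

View pics/w8.png

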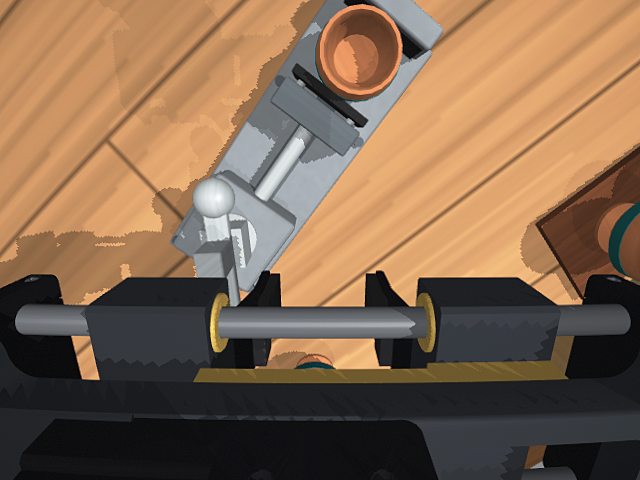

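The bowl at (360,50) sits between the pad and the fixed jaw. The crank is on the shaft and the gripper is clear of everything, so I'm handing in.

```bash
python3 -c "
from h import *
ctrl.close_job(); st()"
```

```text
the job is handed in; nothing more can be done
the job is handed in; nothing more can be done
```

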